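# Load a staple cartridge and clamp it home

### The job

Load the staple cartridge into the cradle of the electric stapler, upright and with its blue end towards the hinge: gently feel for the cradle's orange stop with the blue end, because the cradle may have been slid to any depth setting, and let the cartridge down between the cradle walls. Then swing the clamp over by its red cross bar and press it gently until it is fully shut and holds the cartridge home, and let go. Never force anything, and leave the other things on the desk where they are.

Things in the scene. Friction and masses are not known exactly. Their poses are not given: they have to be found in the camera images.
- stapler: Slate electric stapler, fixed; base 125 mm wide, 12 high, x -65 to 170 mm. Origin: on the table under the middle of its cradle's travel; x points from the cradle to the hinge and motor housing (x 96 to 168, 76 mm high; hinge posts 90 high at x 87, y +-54), z up. Over 22 N between cartridge and stapler while it is being put in counts as forcing: keep well below.
- cradle_mouth (a point): Stapler point, 40 mm over its origin: middle of the cradle's rim at its middle setting. Cream pocket 74.2 mm (x) by 28.6 mm (y), walls 14 mm thick, rims 40 mm above the table with 5 mm 45-degree lead-ins at the sides, none at the ends. The cradle may stand up to 12 mm either way along x from here; this is not reported. Only over 60 N would shift it.
- stop_mid (a point): Stapler point 37.1 mm in +x of its origin, 50 mm up: where the face of the cradle's orange upright stop is at the middle setting; the real face is up to 12 mm nearer or farther along x. The stop is 57 mm wide, rises to 62 mm above the table (22 over the rim), its face flush with the pocket's +x end.
- pocket_floor (a point): Stapler point 28 mm above its origin: top of the pocket's steel floor when free (at the middle setting). It is sprung: yields 8 mm to a hard stop, at 2.8 N plus 0.35 N per mm, so it carries the cartridge unsunk until the clamp presses it.
- cartridge: Loose light-grey staple cartridge, box 72 mm long (x), 26 wide (y), 50 high (z), 0.1 to 0.16 kg; the last 12 mm at its +x end are blue, dark ribs on its upper sides. Stands on the table; origin at the centre of the underside, z up. Grip across the width, near the top. On the free floor its underside is 28 mm above the table; driven home, 20 mm.
- cartridge_nose (a point): Centre of the cartridge's blue end face, 36 mm in +x from its origin and 25 mm up.
- clamp (a joint): Clamp angle, rad: 0 shut (level), grows as it opens; starts at 1.5 to 1.8, about upright. It swings over the cradle to the stapler's -x. Its stiff hinge (0.7 N m) stays where it is left, also shut: about 4 N at the bar swings it, 6 N over the last 0.1 rad, then the cartridge bottoms near 0 and the force climbs. Frame empty it would go to -0.06.
- clamp_pad: Black rubber ridge under the clamp's plate, 34 mm long, 12 mm thick, 85 mm from the hinge, that presses on the cartridge's top; it gives 1 mm per 8 N. Origin: in the plane of rails and bar, 8 mm above the pad's lowest line when shut. Over 25 N on the cartridge is forcing (about 16 N at the bar); 8 to 12 N at the bar is right.
- clamp_bar (a point): Middle of the clamp's red round cross bar, 12 mm thick, along the stapler's y, 175 mm from the hinge; it joins two side rails 74 mm apart inside, 90 over all. A plate fills the frame up to 105 mm from the hinge, then it is open to the bar. Shut, the bar is 90 mm in -x of the stapler's origin, 78 mm above the table.
- clamp_hinge (a point): The clamp's hinge axis (along the stapler's y), 85 mm in +x of the stapler's origin and 78 mm above the table.
- pencil_box: Bystander: open wooden pencil box, 85 x 220 x 60 mm, with pencils in it; origin under its centre.
- clip_dish: Bystander: round tortoiseshell clip dish, 90 mm across, 22 mm high; origin under its centre.
- eraser_a: Bystander: pink eraser, 55 x 22 x 12 mm; origin under its centre.
- eraser_b: Bystander: pink eraser, 50 x 20 x 12 mm; origin under its centre.
- card_holder: Bystander: chrome business card holder with cards, 50 x 100 x 55 mm; origin under its centre.
Not all that is in view belongs to the job. Several things have the shape of the cartridge; the one meant has the colours described above.

How it is judged:
On the way, in this order (a step that is already met when the one before it is completed fails the run):
1. the cartridge stands in the cradle pocket, blue end to the hinge, with the clamp still open (x of cartridge in the frame of stapler between -0.017 and 0.017 m and y of cartridge in the frame of stapler between -0.004 and 0.004 m and x of cartridge_nose in the frame of stapler above 0.015 m and angle between cartridge's own z axis and vertical below 0.12 rad and z of cartridge in the frame of stapler below 0.0315 m and value of joint clamp above 0.5 rad), for 0.2 s.
2. the clamp is shut on the cartridge and has driven it home (x of cartridge in the frame of stapler between -0.017 and 0.017 m and y of cartridge in the frame of stapler between -0.004 and 0.004 m and x of cartridge_nose in the frame of stapler above 0.015 m and angle between cartridge's own z axis and vertical below 0.12 rad and z of cartridge in the frame of stapler below 0.022 m and value of joint clamp below 0.025 rad), for 0.2 s.
At the end, for the whole second after the job is handed in: Cartridge upright (0.12 rad) in the cradle pocket, blue end to the hinge, underside at most 22 mm above the table (20 is home), within 4 mm of the stapler's centre line and 17 mm of its origin along x; clamp shut within 0.025 rad; all let go and at rest (all of step 2 and linear speed of cartridge below 0.01 m/s and contact force between the arm and stapler below 0.1 N and contact force between the fingers and cartridge below 0.1 N); the robot touches nothing.
It fails at once if the cartridge is forced against the stapler with more than 22 N while it is put in (value of joint clamp above 0.5 rad and contact force between cartridge and stapler above 22 N).
It fails at once if the clamp's pad is forced on the cartridge with more than 25 N (contact force between clamp_pad and cartridge above 25 N).
It fails at once if a bystander on the desk is moved more than 20 mm (distance of any of pencil_box, clip_dish, eraser_a, eraser_b, card_holder from where it was at the start of the episode above 0.02 m).
It also fails if it takes over 66 s, if anything falls off the work surface, if the arm or the gripper's body presses on something with over 40 N, if the wrist force passes 120 N, or if a joint passes its speed limit or range.

### The arm

A 6-joint arm with a two-finger parallel gripper is mounted at the origin on the work surface. World frame = base frame: x ahead of the robot, y to its left, z up, the work surface at z = 0. Lengths are in m, angles in rad, forces in N, time in s.
With the tool pointing down it reaches from about 0.35 to 0.775 m from the base axis. Payload 5.5 kg.
Tool frame: the origin (TCP) lies between the finger pads; the fingertips stand 19 mm ahead of it and the grasp point (between the pads) is the TCP (env.tcp_to_tips is the distance from the TCP to the fingertips, in m); z points along the fingers, y is the direction in which the jaws open and shut (so a half turn about z gives the same grasp; the last joint's range is limited). The gripper opens to 85 mm and grips with 20 to 120 N. Pads are 22 mm wide; open, the fingers measure 114 mm over their backs; the gripper's body (76 mm by 85 mm) begins 54 mm behind the grasp point. The pads swing forward as they close: fully open they stand 13 mm farther back than shut.
Start: joints at [-1.48, 0.313, 0.046, 1.304, 0, 1.431], TCP at [0.132, -0.56, 0.21] pointing down, gripper open.
Joint ranges: [-2.76, 2.76], [-0.86, 1.69], [-1.03, 1.26], [-2.2, 2.34], [-1.47, 1.5], [-3.14, 3.14]. Speed limits (rad/s): [2.57, 2.57, 3.14, 3.14, 3.14, 3.14].

### API

Orientations are given as a unit quaternion [w, x, y, z].
In Python, from workcell import env, eyes, job gives the robot as it stands. The module is installed in compiled form; this text tells all that it offers.
- The arm moves only by the tool move_arm, never from a script. Its argument "commands" is a list of rows, each a list of 3 entries, a list of its own where there are three numbers: the shift along the world's x, y, z as a fraction of full scale, then the turn, a rotation vector about the world's x, y, z as a fraction of full scale, then the gripper command: -1 is shut, 1 is fully open, values between are in proportion. In form: [[[x, y, z], [wx, wy, wz], gripper], ...]. A call has 1 to 5 rows; each row shifts and turns the commanded pose from where the row before left it; what a row does not reach is not made up. Full scale, the value 1, is 0.04 m for a shift and 8 degrees for a turn. A row lasts 1/10 s, in which the tool goes at most 50 mm and 8.59 degrees, less where a joint would pass 70% of its speed; a pose out of reach is approached as far as the arm can. A call with a number of a shift or a turn outside -1 to 1 is refused whole. A call with a gripper value outside its range is refused whole. The fingers move at their own pace and stop on an object; "newtons" is the grip in N (left out, the last holds). Time passes only in rows, so rows that do not move let the fingers close. It gives the time, the measured TCP pose, the force and the opening at its end, in the units of the state.
- env.get_state(): the state, without advancing time (a new reading comes with each control period).
- eyes.read_camera(name): name is "scene" or "top"; returns a dict with "frame" (384x512x3 uint8, red, green, blue), "mtx" (3x3 intrinsics, pixels), "camera_from_world" (4x4, takes a point from world to camera coordinates). Camera axes: x right, y down, z forward; pixel columns grow to the right and rows downward; lengths in m; the calibration is good to about 2 mm. A picture is of the moment at which its call begins. There is no depth.
- job.hand_in(): hands the job in, once; it reports no verdict.
The state is a dict: "clock": time; "joint_pos": joint angles; "qvel": joint speeds; "tau": joint torques, N m; "tcp_pos": TCP position; "orientation": TCP orientation; "wrist_force": force on the tool from outside, world axes, zero at the start; "ft_torque": the same for the moment, N m; "finger_gap": finger opening in m.
Only numpy, scipy, OpenCV 4.12 (cv2) and the standard library are available. Lean on these libraries where they do the work, as an engineer would, in place of code of your own. Each camera call takes 0.05 s, during which the arm holds its last target.

## Working session

There is one attempt and no reset: what is moved stays moved. The work goes in short steps, Python scripts to look and compute and a tool call to move; the robot and the scene stay as the last step left them, time stands still between calls to the robot, and variables do not carry over. Pictures are saved under pics/ and viewed, and the job is handed in when it is done.

Besides the shell and the picture viewer there is one more tool, called after ">>>" as name(argument=value, ...), one argument or row to a line, values as JSON. move_arm: Moves the arm, as the interface text tells. Its arguments: {"type":"object","properties":{"commands":{"type":"array","items":{"type":"array"}},"newtons":{"type":"number"}},"required":["commands"]}

```bash
mkdir -p pics; python3 - <<'E'
from workcell import env, eyes
import cv2,numpy as np
s=env.get_state();print(s)
for n in("scene","top"):
    d=eyes.read_camera(n);np.savez(f"pics/{n}0.npz",**d)
    cv2.imwrite(f"pics/{n}0.png",cv2.resize(d["frame"][:,:,::-1],(800,600),interpolation=cv2.INTER_CUBIC))
    print(n,d["mtx"],d["camera_from_world"])
E
```

```text
{'clock': 0.0, 'joint_pos': array([-1.47965137e+00,  3.14026142e-01,  4.49877013e-02,  1.30357735e+00,
       -3.31927714e-05,  1.43119979e+00]), 'qvel': array([ 0.00167614, -0.00043782, -0.00172762,  0.00084767,  0.00038385,
        0.00059092]), 'tau': array([-1.14096338e-04, -4.80633688e+01,  2.98528272e+01,  1.95897178e-02,
       -2.03026707e-04, -1.80423335e-06]), 'tcp_pos': array([ 0.13143496, -0.55922576,  0.20939781]), 'orientation': array([-9.09865170e-04,  9.93351761e-01,  1.15114946e-01,  5.44526916e-06]), 'wrist_force': array([ 0.5375951 , -0.56492541, -1.22970962]), 'ft_torque': array([-0.019247  ,  0.02434964,  0.01115329]), 'finger_gap': 0.0851228397680658}
scene [[456.73070561   0.         250.59836079]
 [  0.         456.73070561 183.68074626]
 [  0.           0.           1.        ]] [[-0.52639052  0.85010009  0.01558393  0.29638779]
 [ 0.69641537  0.44159743 -0.56568307 -0.33403822]
 [-0.48776906 -0.28691731 -0.82447547  1.50172199]
 [ 0.          0.          0.          1.        ]]
top [[348.78650271   0.         254.84629109]
 [  0.         348.78650271 193.17943595]
 [  0.           0.           1.        ]] [[-0.00562909 -0.99997968 -0.00299171 -0.02823729]
 [-0.97748281  0.00613349 -0.21092592  0.56420796]
 [ 0.21093998  0.00173702 -0.97749747  0.89659245]
 [ 0.          0.          0.          1.        ]]
```

View pics/scene0.png

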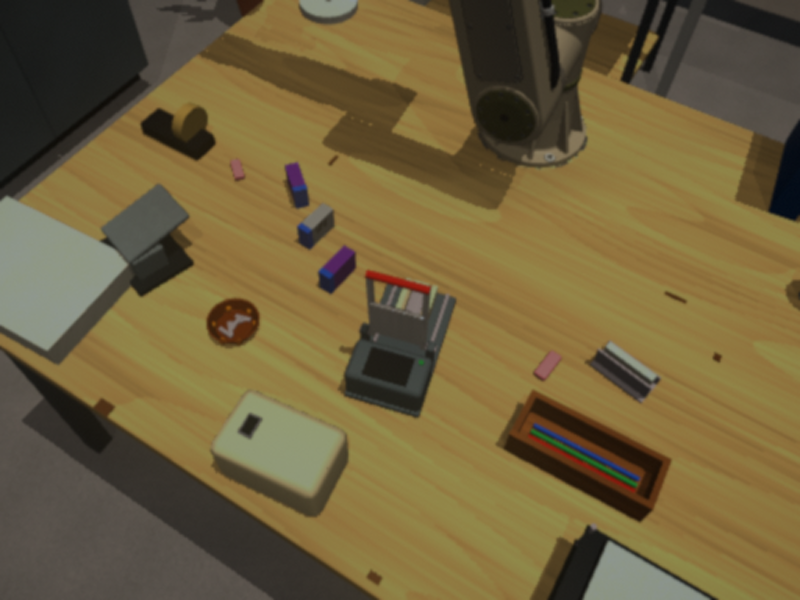

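View pics/top0.png

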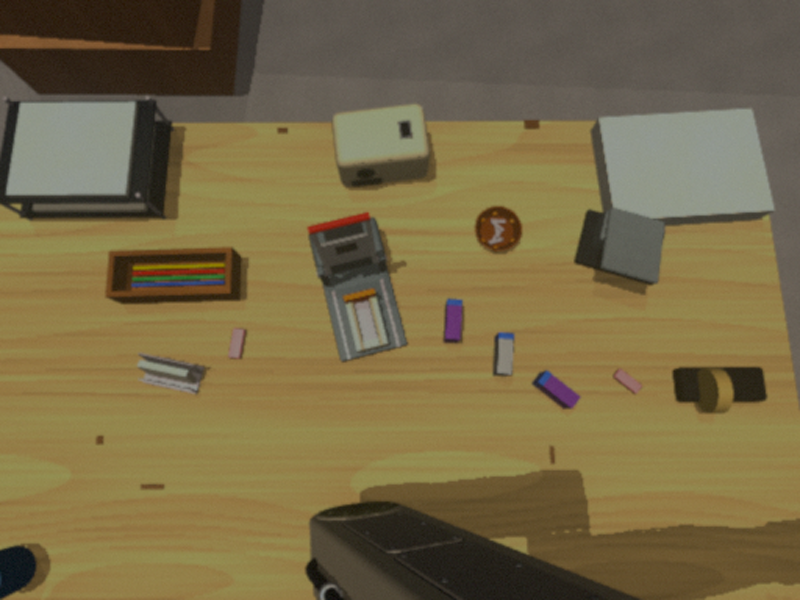

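```bash
cat > h.py <<'E'
import numpy as np,cv2
def load(n): return dict(np.load(f"pics/{n}.npz"))
def proj(d,P):
    P=np.atleast_2d(P); c=P@d["camera_from_world"][:3,:3].T+d["camera_from_world"][:3,3]
    q=c@d["mtx"].T; return q[:,:2]/q[:,2:]
def back(d,uv,z):
    R=d["camera_from_world"][:3,:3];t=d["camera_from_world"][:3,3]
    o=-R.T@t; r=R.T@np.linalg.solve(d["mtx"],[uv[0],uv[1],1]); return o+r*(z-o[2])/r[2]
def crop(d,x0,y0,w,h,k,f):
    im=cv2.resize(d["frame"][y0:y0+h,x0:x0+w,::-1],(w*k,h*k),interpolation=cv2.INTER_CUBIC)
    im=cv2.convertScaleAbs(im,alpha=1.6)
    for i in range(0,w,10): cv2.putText(im,str(x0+i),(i*k,8),0,.3,(0,255,255));cv2.line(im,(i*k,0),(i*k,4),(0,255,255))
    for i in range(0,h,10): cv2.putText(im,str(y0+i),(0,i*k+4),0,.3,(0,255,255))
    cv2.imwrite(f,im)
def fr(x,y,a,P):
    P=np.atleast_2d(P).astype(float);c,s=np.cos(a),np.sin(a)
    return P@np.array([[c,-s,0],[s,c,0],[0,0,1]]).T+[x,y,0]
E
python3 - <<'E'
from h import *
t=load("top0");s=load("scene0")
crop(t,190,130,80,105,5,"pics/a.png");crop(t,275,180,110,90,7,"pics/b.png");crop(s,180,95,60,100,6,"pics/c.png");crop(s,215,165,85,105,5,"pics/d.png")
E
```

```text
(no output)
```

View pics/a.png

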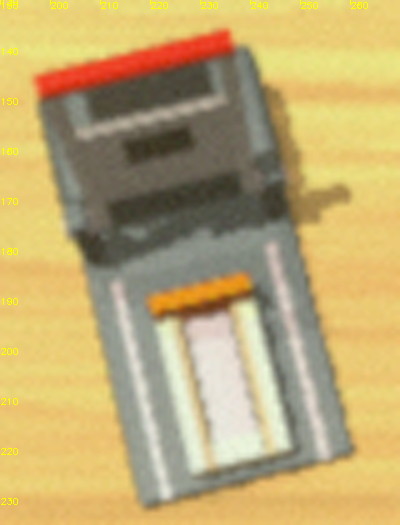

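View pics/b.png

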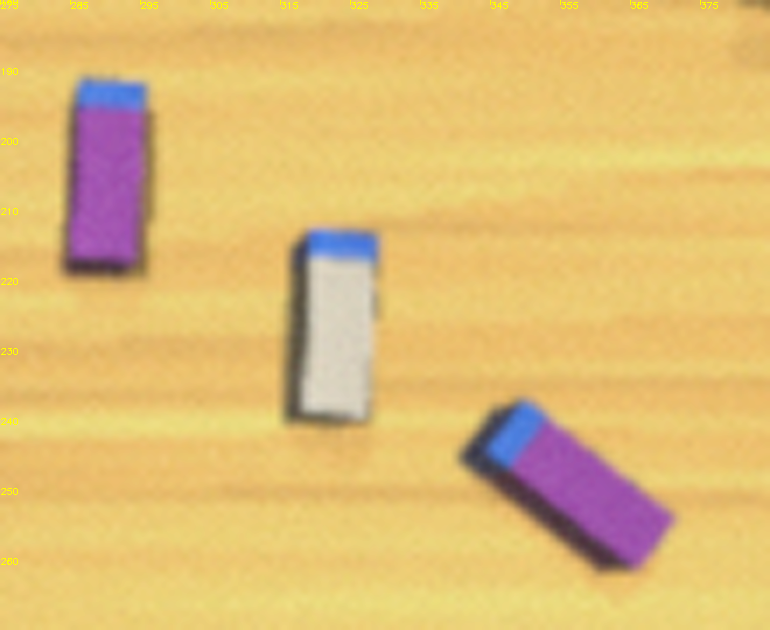

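View pics/c.png

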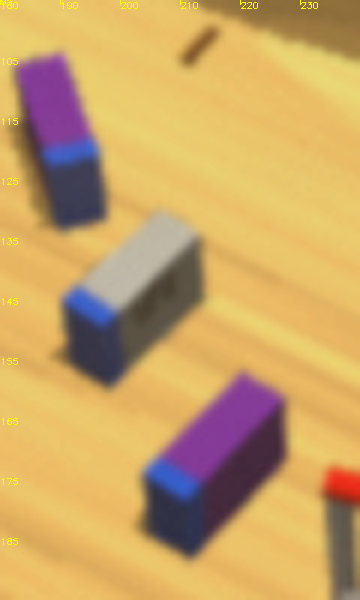

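View pics/d.png

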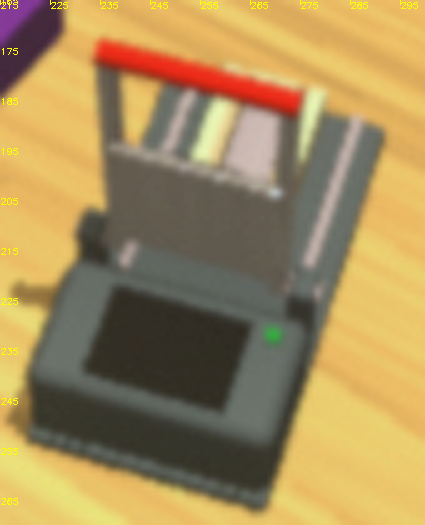

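```bash
cat > fit.py <<'E'
from h import *
from scipy.optimize import least_squares
t=load("top0");s=load("scene0")
def fitc(t,s,T,S,x0,z=.05):
    B=np.array([[36,13],[36,-13],[-36,-13],[-36,13]])/1000; B=np.c_[B,np.full(4,z)]
    def f(p): 
        W=fr(*p,B); r=[]
        if T is not None:r.append((proj(t,W)-T).ravel())
        if S is not None:r.append((proj(s,W)-S).ravel())
        return np.concatenate(r)
    q=least_squares(f,x0); return q.x,np.round(q.fun.reshape(-1,2),1)
if __name__=="__main__":
    T=np.array([[319,213],[329,213.4],[327.6,239.9],[317.7,239]]);S=np.array([[199.2,149.7],[190.8,144.3],[207,130],[213.7,134.5]])
    # corrected half-pixel: resized coords -> (px+.5)/k-.5
    T-=.4;S-=.4
    for a,b in((T,S),(T,None),(None,S)): print(*fitc(t,s,a,b,[.5,-.2,0]))
    def stap(p):
        x,y,a,th,d=p
        c=fr(x,y,a,[[.085-.175*np.cos(th),v,.078+.175*np.sin(th)] for v in(.045,-.045)])
        b=fr(x,y,a,[[-.065,.0625,.012],[-.065,-.0625,.012]])
        cr=fr(x,y,a,[[-.0511+d,.0283,.04],[-.0511+d,-.0283,.04]])
        st=fr(x,y,a,[[.0371+d,.0285,.062],[.0371+d,-.0285,.062]])
        bs=fr(x,y,a,[[-.065,.0625,.012],[.17,.0625,0],[.17,-.0625,0]])
        return np.r_[c,b,cr,st],np.r_[c,bs]
    Tt=np.array([[40,87],[232,40],[145,500],[355,452],[193,475],[293,447],[152,313],[253,290]])/5+[190,130]-.4
    Ss=np.array([[302,102],[97,50],[383,133],[265,510],[25,438]])/5+[215,165]-.4
    def f(p,k=0):
        A,B=stap(p);r=[]
        if k!=2:r.append((proj(t,A)-Tt).ravel())
        if k!=1:r.append((proj(s,B)-Ss).ravel())
        return np.concatenate(r)
    for k in(0,1):
        q=least_squares(f,[.55,.02,.2,1.6,0],args=(k,));print(np.round(q.x,4));print(np.round(q.fun.reshape(-1,2),1).tolist())
E
python3 fit.py
```

```text
[ 0.47490941 -0.21572538 -0.08256577] [[-0.1 -0.4]
 [-0.6 -0.1]
 [-0.  -0.2]
 [ 0.2 -0.1]
 [-1.1 -0.4]
 [ 0.2  0.6]
 [ 0.4 -0.6]
 [ 0.7 -0.9]]
[ 0.47435767 -0.21599201 -0.09502013] [[ 0.2 -0.3]
 [-0.3  0.2]
 [-0.1  0. ]
 [ 0.2  0.1]]
[ 0.47587002 -0.21514082 -0.0655994 ] [[-0.9 -0. ]
 [ 0.2  1.1]
 [ 0.1 -0.3]
 [ 0.6 -0.8]]
[ 0.5448  0.0284  0.2441  1.6461 -0.0075]
[[0.1, 0.0], [0.6, 0.0], [-0.7, 1.2], [0.2, -0.1], [0.2, -0.3], [0.2, 0.3], [0.2, 0.1], [0.2, -0.3], [-0.3, 0.4], [0.1, -0.2], [1.0, -1.4], [-0.2, 1.2], [0.0, 1.1]]
[ 0.546   0.0289  0.2467  1.6406 -0.0087]
[[-0.2, 0.0], [0.4, -0.1], [-0.8, 0.8], [0.0, -0.6], [0.2, -0.2], [0.1, 0.3], [0.1, 0.1], [0.1, -0.3]]
```

>>> move_arm(
  commands=[
    [[0.8,0.8,0],[0,0,-0.25],0.3],
    [[0.8,0.8,0],[0,0,-0.25],0.3],
    [[0.8,0.8,0],[0,0,-0.25],0.3],
    [[0.8,0.8,0],[0,0,-0.25],0.3],
    [[0.8,0.8,-0.2],[0,0,-0.25],0.3],
  ],
)

```text
clock: 0.6
tcp_pos: [0.2927, -0.3988, 0.2028]
orientation: [0.001, 1.0, 0.027, 0.0]
wrist_force: [1.2, -0.6, -0.0]
finger_gap: 0.0556
```

>>> move_arm(
  commands=[
    [[0.8,0.8,-0.2],[0,0,-0.25],0.3],
    [[0.8,0.8,-0.2],[0,0,-0.25],0.3],
    [[0.8,0.8,-0.3],[0,0,-0.25],0.3],
    [[0.8,0.8,-0.3],[0,0,-0.26],0.3],
    [[0.8,0.8,-0.3],[0,0,0],0.3],
  ],
)

```text
clock: 1.1
tcp_pos: [0.4524, -0.2381, 0.1497]
orientation: [0.0, 0.999, -0.043, -0.0]
wrist_force: [0.7, -0.3, -0.2]
finger_gap: 0.0555
```

>>> move_arm(
  commands=[
    [[0.6,0.6,0],[0,0,0],0.3],
    [[0,0,0],[0,0,0],0.3],
    [[0,0,0],[0,0,0],0.3],
  ],
)

```text
clock: 1.4
tcp_pos: [0.4755, -0.215, 0.1498]
orientation: [-0.0, 0.999, -0.041, -0.001]
wrist_force: [-0.2, -0.4, 0.3]
finger_gap: 0.0556
```

>>> move_arm(
  commands=[
    [[0,-0.02,-0.8],[0,0,0],0.3],
    [[0,0,-0.8],[0,0,0],0.3],
    [[0,0,-0.7],[0,0,0],0.3],
    [[0,0,-0.4],[0,0,0],0.3],
    [[0,0,0],[0,0,0],0.3],
  ],
  newtons=25,
)

```text
clock: 1.9
tcp_pos: [0.4726, -0.2165, 0.04]
orientation: [-0.001, 0.999, -0.044, -0.002]
wrist_force: [-0.2, 0.8, -0.1]
finger_gap: 0.0555
```

```bash
cat > snap.py <<'E'
import sys
from workcell import env,eyes
from h import *
n=sys.argv[1]
for c in("scene","top"):
    d=eyes.read_camera(c);np.savez(f"pics/{c}{n}.npz",**d)
s=env.get_state();print(s["clock"],s["tcp_pos"],s["joint_pos"],s["wrist_force"],s["ft_torque"])
E
python3 snap.py 1; python3 - <<'E'
from h import *
crop(load("top1"),275,170,110,90,7,"pics/b1.png");crop(load("scene1"),170,85,90,90,6,"pics/c1.png")
E
```

```text
2.0 [ 0.47490542 -0.21753506  0.04265307] [-5.83131724e-01  3.26811259e-01 -3.69243366e-01  8.75035655e-01
 -2.59689892e-04  2.64499803e+00] [ 0.13260827 -0.70469358  0.30278885] [-0.02371178  0.03788313 -0.05395799]
```

View pics/c1.png

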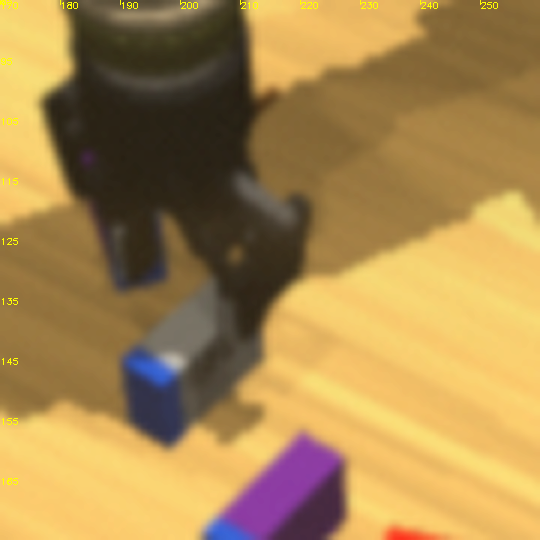

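View pics/b1.png

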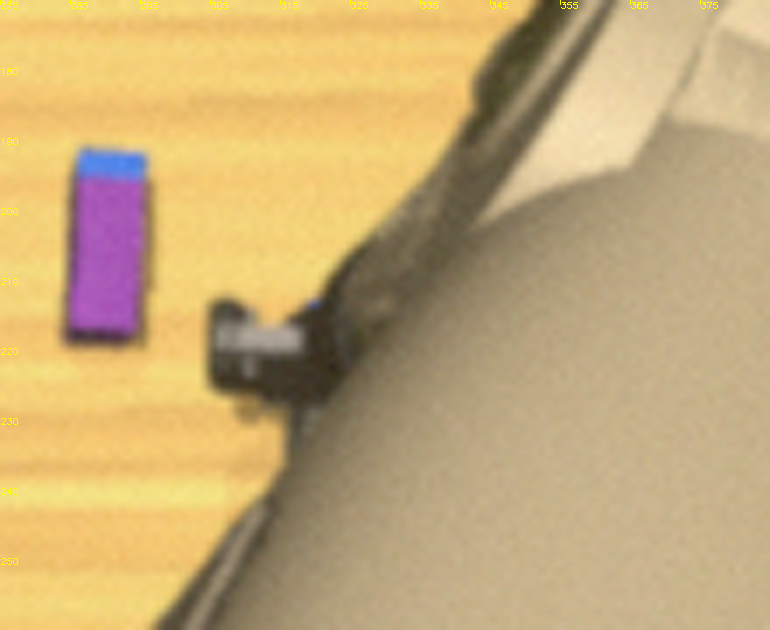

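>>> move_arm(
  commands=[
    [[0,0,0],[0,0,0],-1],
    [[0,0,0],[0,0,0],-1],
    [[0,0,0],[0,0,0],-1],
    [[0,0,0],[0,0,0],-1],
  ],
  newtons=30,
)

```text
clock: 2.4
tcp_pos: [0.4759, -0.2168, 0.0429]
orientation: [0.0, 0.999, -0.042, 0.0]
wrist_force: [0.9, -0.2, -0.3]
finger_gap: 0.0002
```

>>> move_arm(
  commands=[
    [[0,0,0.25],[0,0,0],-1],
    [[0,0,0.75],[0,0,0],-1],
    [[0,0,1],[0,0,0],-1],
    [[0,0,1],[0,0,0],-1],
    [[0,0,0],[0,0,0],-1],
  ],
)

```text
clock: 2.9
tcp_pos: [0.4788, -0.2185, 0.169]
orientation: [0.003, 0.999, -0.042, 0.005]
wrist_force: [0.0, -1.1, 0.7]
finger_gap: -0.0001
```

```bash
python3 - <<'E'
from workcell import env
import numpy as np
s=env.get_state();print(s)
E
```

```text
{'clock': 2.9, 'joint_pos': array([-5.80745699e-01,  2.26108263e-01, -1.72826556e-01,  1.16099397e+00,
       -6.24020194e-05,  2.64526530e+00]), 'qvel': array([-0.00096241,  0.040888  , -0.09238547, -0.08161597,  0.00111175,
       -0.00117067]), 'tau': array([ 1.23011693e-01, -4.23835051e+01,  2.86914325e+01,  1.24159545e+00,
       -2.50406563e-03,  1.67757544e-04]), 'tcp_pos': array([ 0.47879455, -0.21853798,  0.16899855]), 'orientation': array([ 0.00281364,  0.99909457, -0.04219619,  0.00464865]), 'wrist_force': array([ 0.03543209, -1.08153549,  0.73140132]), 'ft_torque': array([-0.00198716, -0.02665785,  0.02428397]), 'finger_gap': -6.029684546548414e-05}
```

```bash
python3 snap.py 2; python3 - <<'E'
from h import *
crop(load("top2"),265,170,120,90,6,"pics/b2.png");crop(load("scene2"),170,65,110,110,5,"pics/c2.png")
E
```

```text
3.0 [ 0.47647144 -0.21708538  0.16415398] [-5.80841666e-01  2.29687456e-01 -1.80295993e-01  1.15717909e+00
 -9.49708608e-05  2.64529317e+00] [ 0.64363841  0.62468224 -0.91041357] [ 0.01794355 -0.01370057 -0.00204703]
```

View pics/c2.png

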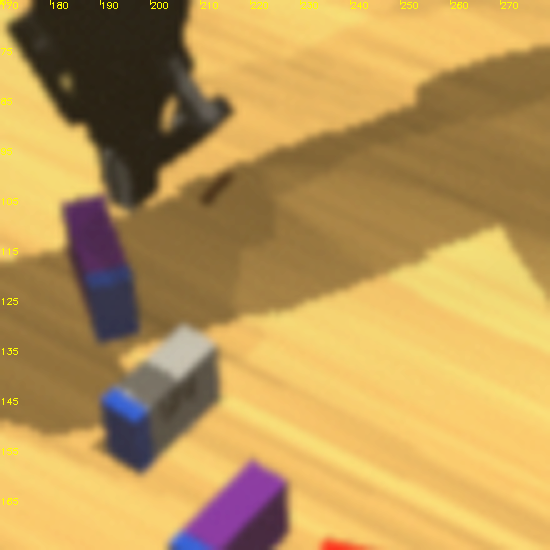

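View pics/b2.png

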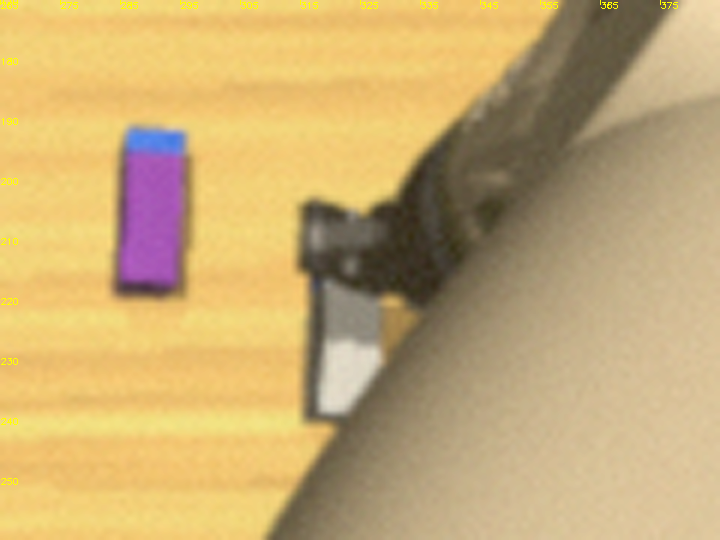

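```bash
python3 - <<'E'
from h import *
from workcell import env
print(env.tcp_to_tips)
d=load("scene2");t=load("top2")
for z in (.145,.164): print(proj(d,[.4765,-.217,z]),proj(t,[.4765,-.217,z]))
for y in(-.217-.028,-.217+.028):
  for z in(.024,.04,.06,.08): print(y,z,proj(d,[.476,y,z]),proj(t,[.476,y,z]))
# where is the tip seen: intersect scene tip ray with z
for z in(.12,.145,.17,.2): print(z,back(d,(196,106),z))
E
```

```text
0.019
[[199.10386794 115.83242789]] [[330.57748157 220.31659968]]
[[198.54263666 110.84075123]] [[332.23536869 219.24800766]]
-0.245 0.024 [[194.52140972 140.66936327]] [[331.55112131 226.28381482]]
-0.245 0.04 [[194.042504   137.07201708]] [[332.78662687 225.59519206]]
-0.245 0.06 [[193.4301021  132.47190157]] [[334.38895235 224.70211813]]
-0.245 0.08 [[192.80184596 127.75269539]] [[336.05949703 223.77102149]]
-0.189 0.024 [[210.50468444 148.80107588]] [[311.47418469 226.40360317]]
-0.189 0.04 [[210.18316294 145.24205535]] [[312.38164937 225.71700685]]
-0.189 0.06 [[209.77189994 140.68965861]] [[313.55853467 224.82656437]]
-0.189 0.08 [[209.34985391 136.01790109]] [[314.78552069 223.8982152 ]]
0.12 [ 0.43317493 -0.26069097  0.12      ]
0.145 [ 0.45177751 -0.24481542  0.145     ]
0.17 [ 0.47038008 -0.22893988  0.17      ]
0.2 [ 0.49270317 -0.20988922  0.2       ]
```

>>> move_arm(
  commands=[
    [[0,0,0],[0,0,0],0.3],
    [[0,0,0],[0,0,0],0.3],
    [[0,0,0],[0,0,0],0.3],
    [[0,0,-0.9],[0,0,0],0.3],
    [[0,0,-0.9],[0,0,0],0.3],
  ],
)

```text
clock: 3.5
tcp_pos: [0.4763, -0.2171, 0.0899]
orientation: [0.001, 0.999, -0.042, 0.001]
wrist_force: [-0.1, -0.7, -0.2]
finger_gap: 0.0552
```

>>> move_arm(
  commands=[
    [[0,0,-0.9],[0,0,0],0.3],
    [[0,0,-0.6],[0,0,0],0.3],
    [[0,0,0],[0,0,0],0.3],
  ],
)

```text
clock: 3.8
tcp_pos: [0.4722, -0.2144, 0.0263]
orientation: [-0.002, 0.999, -0.042, -0.004]
wrist_force: [0.7, 1.0, -0.1]
finger_gap: 0.0553
```

```bash
python3 snap.py 3; python3 - <<'E'
from h import *
crop(load("top3"),265,170,120,90,6,"pics/b3.png");crop(load("scene3"),170,75,100,100,6,"pics/c3.png")
E
```

```text
3.9 [ 0.4750926  -0.21631953  0.03007069] [-5.81072580e-01  3.40928636e-01 -3.84508555e-01  8.47064480e-01
 -8.63665441e-05  2.64532102e+00] [ 0.621535   -0.30461399  1.15438623] [-2.95301055e-02 -4.92768075e-02 -2.20900278e-05]
```

View pics/c3.png

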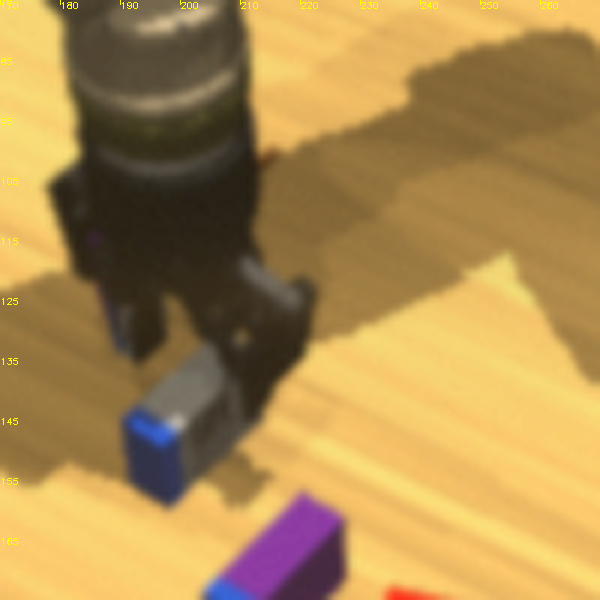

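View pics/b3.png

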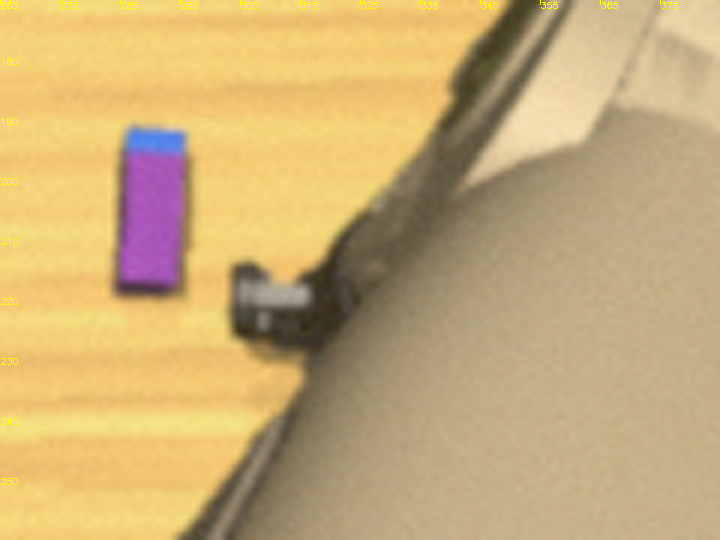

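>>> move_arm(
  commands=[
    [[0,0,-0.45],[0,0,0],0.3],
    [[0,0,0],[0,0,0],0.3],
    [[0,0,0],[0,0,0],0.1],
    [[0,0,0],[0,0,0],-0.1],
    [[0,0,0],[0,0,0],-0.3],
  ],
)

```text
clock: 4.4
tcp_pos: [0.4763, -0.2171, 0.0135]
orientation: [0.001, 0.999, -0.042, 0.001]
wrist_force: [0.5, 0.8, -0.1]
finger_gap: 0.03
```

>>> move_arm(
  commands=[
    [[0,0,0],[0,0,0],-1],
    [[0,0,0],[0,0,0],-1],
    [[0,0,0],[0,0,0],-1],
  ],
  newtons=30,
)

```text
clock: 4.7
tcp_pos: [0.4763, -0.2172, 0.0135]
orientation: [0.001, 0.999, -0.042, 0.001]
wrist_force: [-0.7, 0.8, 6.3]
finger_gap: 0.0251
```

```bash
python3 snap.py 4; python3 - <<'E'
from h import *
crop(load("scene4"),170,75,100,100,6,"pics/c4.png")
E
```

```text
4.8 [ 0.47635642 -0.21717009  0.01346767] [-5.81090854e-01  3.59468486e-01 -4.05255742e-01  8.03889831e-01
 -1.10546840e-04  2.64528122e+00] [-0.79030753 -1.03014622  5.99520324] [ 0.04180682  0.12279658 -0.02286169]
```

View pics/c4.png

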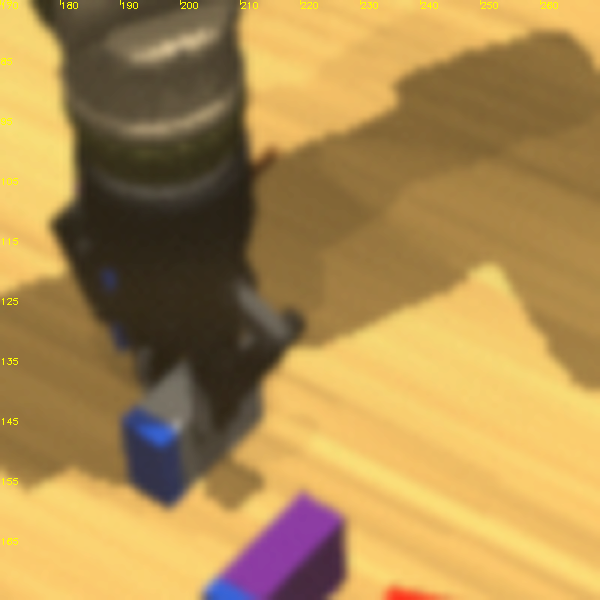

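>>> move_arm(
  commands=[
    [[0,0,0.2],[0,0,0],-1],
    [[0,0,0.6],[0,0,0],-1],
    [[0,0,0.9],[0,0,0],-1],
    [[0,0,0.8],[0,0,0],-1],
    [[0,0,0],[0,0,0],-1],
  ],
)

```text
clock: 5.3
tcp_pos: [0.4782, -0.2182, 0.1172]
orientation: [0.002, 0.999, -0.042, 0.003]
wrist_force: [0.3, -0.2, -1.5]
finger_gap: 0.0254
```

>>> move_arm(
  commands=[
    [[0.15,0.8,0],[0,0,0.3],-1],
    [[0.15,0.9,0],[0,0,0.4],-1],
    [[0.15,0.9,0],[0,0,0.4],-1],
    [[0.15,0.9,0],[0,0,0.4],-1],
    [[0.15,0.9,0],[0,0,0.4],-1],
  ],
)

```text
clock: 5.8
tcp_pos: [0.5049, -0.0391, 0.1117]
orientation: [-0.0, 0.996, 0.091, -0.001]
wrist_force: [0.5, -0.2, -0.8]
finger_gap: 0.0255
```

>>> move_arm(
  commands=[
    [[0.15,0.9,0],[0,0,0.3],-1],
    [[0.0,0.6,0],[0,0,0.15],-1],
    [[0,0,0],[0,0,0],-1],
    [[0,0,0],[0,0,0],-1],
  ],
)

```text
clock: 6.2
tcp_pos: [0.5109, 0.0198, 0.1117]
orientation: [0.0, 0.993, 0.122, -0.001]
wrist_force: [-0.7, -0.0, -1.6]
finger_gap: 0.0253
```

```bash
python3 snap.py 5; python3 - <<'E'
from h import *
crop(load("scene5"),200,120,110,120,5,"pics/c5.png")
crop(load("top5"),190,120,110,120,5,"pics/b5.png")
E
```

```text
6.3 [0.5112519  0.0187103  0.11198512] [-1.20127066e-01  2.44807091e-01 -2.94417342e-01  1.03219355e+00
 -4.88640618e-04  2.77900451e+00] [-0.54803535 -0.16967865 -0.87356612] [ 0.04546044  0.01752326 -0.06305676]
```

View pics/c5.png

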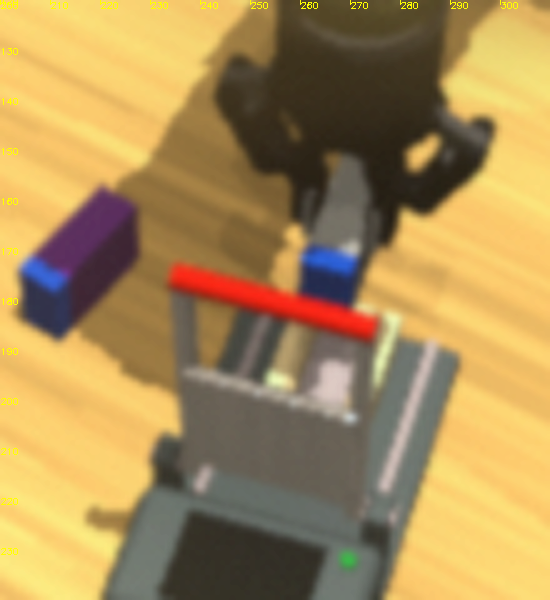

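View pics/b5.png

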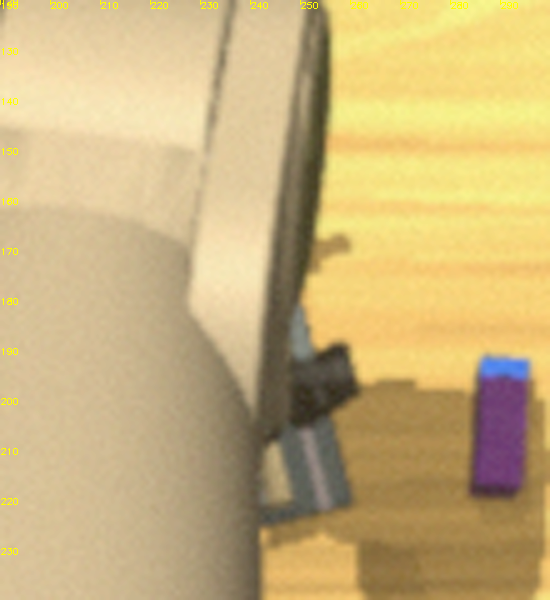

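```bash
python3 - <<'E'
from h import *
d=load("scene5")
a=.2446
for off in((0,0),(-.001,0)):
    W=fr(.511+off[0],.0192,a,[[.036,-.013,.1485],[.036,.013,.1485],[.024,-.013,.1485],[.024,.013,.1485]])
    print(proj(d,W))
for uv in((260.2,172.4),(270.6,174.4)):
    b=back(d,uv,.1485); print(b, fr(0,0,-.245,[b-[.545,.0285,0]]))
E
```

```text
[[259.9568271  171.75863714]
 [270.24528711 174.51089883]
 [261.40250688 167.97648679]
 [271.63599853 170.69838693]]
[[260.16977599 171.47670326]
 [270.45449199 174.22668365]
 [261.61357793 167.697857  ]
 [271.84336465 170.41751496]]
[0.55040329 0.0167933  0.1485    ] [[ 0.0024024  -0.01266771  0.1485    ]]
[0.54203634 0.04108851 0.1485    ] [[0.00017826 0.01293144 0.1485    ]]
```

```bash
python3 - <<'E'
from h import *
d=load("scene5")
crop(d,250,145,40,40,14,"pics/e5.png")
E
```

```text
(no output)
```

View pics/e5.png

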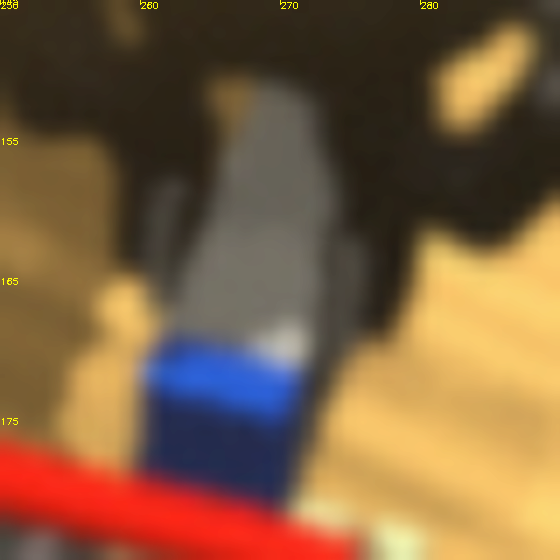

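>>> move_arm(
  commands=[
    [[0,0,-0.5],[0,0,0],-1],
    [[0,0,-0.5],[0,0,0],-1],
    [[0,0,-0.3],[0,0,0],-1],
    [[0,0,0],[0,0,0],-1],
    [[0,0,0],[0,0,0],-1],
  ],
  newtons=20,
)

```text
clock: 6.8
tcp_pos: [0.5115, 0.0188, 0.0605]
orientation: [0.0, 0.993, 0.121, -0.0]
wrist_force: [-0.1, 0.4, -0.5]
finger_gap: 0.025
```

>>> move_arm(
  commands=[
    [[0.12,0.03,0],[0,0,0],-1],
    [[0.12,0.03,0],[0,0,0],-1],
    [[0.12,0.03,0],[0,0,0],-1],
    [[0,0,0],[0,0,0],-1],
    [[0,0,0],[0,0,0],-1],
  ],
)

```text
clock: 7.3
tcp_pos: [0.5261, 0.0231, 0.0604]
orientation: [0.0, 0.993, 0.122, 0.0]
wrist_force: [-0.1, 0.6, -0.9]
finger_gap: 0.0253
```

```bash
python3 snap.py 6; python3 - <<'E'
from h import *
d=load("scene6")
crop(d,230,145,80,80,8,"pics/e6.png")
E
```

```text
7.4 [0.52572156 0.02309063 0.0602634 ] [-1.08640016e-01  3.15631066e-01 -3.35930904e-01  9.19578122e-01
 -1.35084151e-04  2.78939622e+00] [-0.89239572 -0.01971232 -0.69587152] [ 0.0403575   0.00046074 -0.00623246]
```

View pics/e6.png

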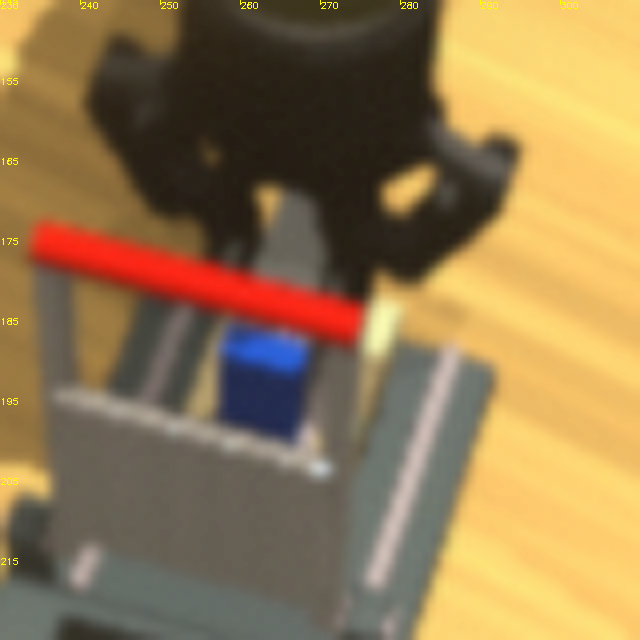

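>>> move_arm(
  commands=[
    [[0.097,0.024,0],[0,0,0],-1],
    [[0.073,0.018,0],[0,0,0],-1],
    [[0,0,0],[0,0,0],-1],
  ],
)

```text
clock: 7.7
tcp_pos: [0.5334, 0.0247, 0.0604]
orientation: [0.0, 0.993, 0.121, 0.0]
wrist_force: [-0.3, 0.7, -0.9]
finger_gap: 0.025
```

>>> move_arm(
  commands=[
    [[0.024,0.006,0],[0,0,0],-1],
    [[0,0,0],[0,0,0],-1],
    [[0.024,0.006,0],[0,0,0],-1],
    [[0,0,0],[0,0,0],-1],
  ],
)

```text
clock: 8.1
tcp_pos: [0.5348, 0.0252, 0.0603]
orientation: [0.0, 0.993, 0.121, 0.0]
wrist_force: [0.2, 0.1, -1.4]
finger_gap: 0.0249
```

>>> move_arm(
  commands=[
    [[0.024,0.006,0],[0,0,0],-1],
    [[0,0,0],[0,0,0],-1],
  ],
)

```text
clock: 8.3
tcp_pos: [0.5357, 0.0254, 0.0603]
orientation: [0.0, 0.993, 0.121, 0.0]
wrist_force: [0.1, 0.4, -1.2]
finger_gap: 0.025
```

>>> move_arm(
  commands=[
    [[0.024,0.006,0],[0,0,0],-1],
    [[0,0,0],[0,0,0],-1],
  ],
)

```text
clock: 8.5
tcp_pos: [0.5367, 0.0256, 0.0604]
orientation: [0.0, 0.993, 0.121, 0.0]
wrist_force: [0.7, -0.5, -0.8]
finger_gap: 0.0249
```

>>> move_arm(
  commands=[
    [[0.015,0.004,0],[0,0,0],-1],
    [[0,0,0],[0,0,0],-1],
  ],
)

```text
clock: 8.7
tcp_pos: [0.5372, 0.0258, 0.0603]
orientation: [0.0, 0.993, 0.121, 0.0]
wrist_force: [0.4, 0.6, -1.8]
finger_gap: 0.0255
```

>>> move_arm(
  commands=[
    [[0.015,0.004,0],[0,0,0],-1],
    [[0,0,0],[0,0,0],-1],
  ],
)

```text
clock: 8.9
tcp_pos: [0.5379, 0.026, 0.0603]
orientation: [0.0, 0.993, 0.121, 0.0]
wrist_force: [-0.1, 0.1, -1.0]
finger_gap: 0.0251
```

>>> move_arm(
  commands=[
    [[0.015,0.004,0],[0,0,0],-1],
    [[0,0,0],[0,0,0],-1],
  ],
)

```text
clock: 9.1
tcp_pos: [0.5385, 0.0261, 0.0603]
orientation: [0.0, 0.993, 0.121, 0.0]
wrist_force: [0.8, 0.5, -1.5]
finger_gap: 0.0252
```

>>> move_arm(
  commands=[
    [[0.015,0.004,0],[0,0,0],-1],
    [[0,0,0],[0,0,0],-1],
  ],
)

```text
clock: 9.3
tcp_pos: [0.5391, 0.0263, 0.0603]
orientation: [0.0, 0.993, 0.121, 0.0]
wrist_force: [-0.1, 0.0, -0.6]
finger_gap: 0.0253
```

Now nose ≈ 29.5 mm; contact is due. Continue one by one.

>>> move_arm(
  commands=[
    [[0.015,0.004,0],[0,0,0],-1],
    [[0,0,0],[0,0,0],-1],
  ],
)

```text
clock: 9.5
tcp_pos: [0.5396, 0.0264, 0.0603]
orientation: [0.0, 0.993, 0.121, 0.0]
wrist_force: [0.1, 0.3, -0.8]
finger_gap: 0.025
```

>>> move_arm(
  commands=[
    [[0.015,0.004,0],[0,0,0],-1],
    [[0,0,0],[0,0,0],-1],
  ],
)

```text
clock: 9.7
tcp_pos: [0.5402, 0.0266, 0.0603]
orientation: [0.0, 0.993, 0.121, -0.0]
wrist_force: [-0.1, 0.9, -1.1]
finger_gap: 0.0254
```

>>> move_arm(
  commands=[
    [[0.015,0.004,0],[0,0,0],-1],
    [[0,0,0],[0,0,0],-1],
  ],
)

```text
clock: 9.9
tcp_pos: [0.5402, 0.0267, 0.0602]
orientation: [0.0, 0.993, 0.121, -0.001]
wrist_force: [-2.9, -0.2, -0.0]
finger_gap: 0.0253
```

>>> move_arm(
  commands=[
    [[0.01,0.0025,0],[0,0,0],-1],
    [[0,0,0],[0,0,0],-1],
  ],
)

```text
clock: 10.1
tcp_pos: [0.5403, 0.0267, 0.0602]
orientation: [0.0, 0.993, 0.121, -0.001]
wrist_force: [-3.1, -1.4, 1.1]
finger_gap: 0.0254
```

>>> move_arm(
  commands=[
    [[-0.048,-0.012,0],[0,0,0],-1],
    [[0,0,0],[0,0,0],-1],
    [[0,0,0],[0,0,0],-1],
  ],
)

```text
clock: 10.4
tcp_pos: [0.5399, 0.0265, 0.0605]
orientation: [0.0, 0.993, 0.121, 0.001]
wrist_force: [-0.1, 0.2, -1.2]
finger_gap: 0.0255
```

```bash
python3 snap.py 7; python3 - <<'E'
from h import *
d=load("scene7")
crop(d,230,145,80,80,8,"pics/e7.png")
E
```

```text
10.5 [0.53971117 0.0264358  0.06045859] [-9.97127235e-02  3.38933083e-01 -3.01313205e-01  9.29695947e-01
  9.78332342e-05  2.79842540e+00] [ 0.11961792  0.32205843 -1.03969108] [ 0.03253478  0.00465198 -0.03942488]
```

View pics/e7.png

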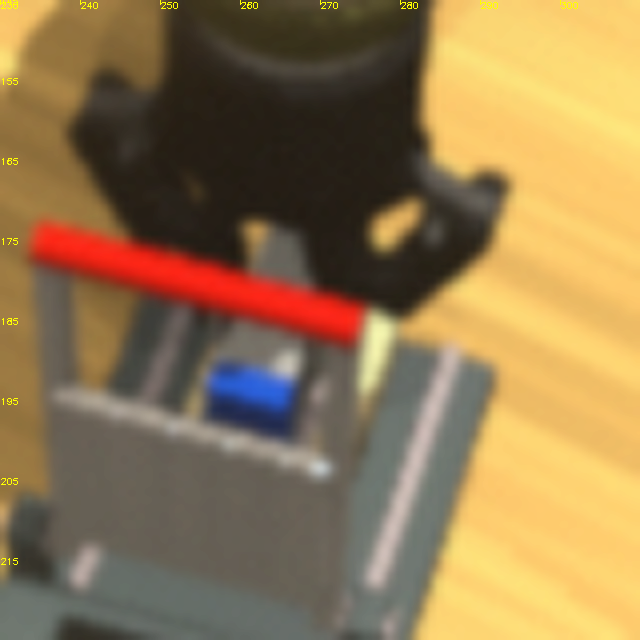

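>>> move_arm(
  commands=[
    [[-0.01,-0.0025,0],[0,0,0],-1],
    [[0,0,0],[0,0,0],-1],
  ],
)

```text
clock: 10.7
tcp_pos: [0.5389, 0.0263, 0.0603]
orientation: [0.0, 0.993, 0.121, 0.0]
wrist_force: [-0.1, 0.2, -1.1]
finger_gap: 0.0253
```

```bash
python3 - <<'E'
from h import *
d=load("scene7")
crop(d,245,175,40,40,14,"pics/e7b.png")
for x,y in((.5397,.0264),):
    print(proj(d,fr(x,y,.2435,[[.036,-.013,.097],[.036,.013,.097],[.024,-.013,.097],[.024,.013,.097]])), fr(0,0,-.245,[[x-.545,y-.0285,0]]))
for d0 in(-.0075,):
    print(proj(d,fr(.545,.0285,.245,[[-.0371+d0,-.0143,.04],[-.0371+d0,.0143,.04],[.037+d0,-.0143,.04],[.037+d0,.0143,.04],[.037+d0,.0283,.04],[-.0511+d0,.0283,.04]])))
E
```

```text
[[255.78081804 193.10146513]
 [265.80994491 195.87732631]
 [257.22191135 189.28638955]
 [267.19885573 192.03229162]] [[-0.0056511  -0.00075174  0.        ]]
[[263.4324741  182.50112006]
 [273.70605946 185.28268069]
 [255.14435352 204.89140175]
 [265.73693841 207.85517446]
 [270.95222613 209.31439593]
 [280.18134897 182.53777396]]
```

View pics/e7b.png

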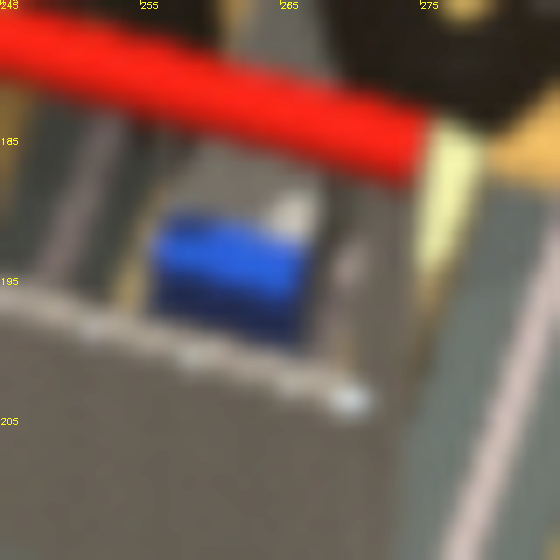

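>>> move_arm(
  commands=[
    [[-0.002,0.01,-0.1],[0,0,0],-1],
    [[0,0,-0.05],[0,0,0],-1],
    [[0,0,0],[0,0,0],-1],
  ],
)

```text
clock: 11.0
tcp_pos: [0.5383, 0.0268, 0.0537]
orientation: [-0.0, 0.993, 0.121, -0.0]
wrist_force: [0.8, 0.3, -1.1]
finger_gap: 0.0256
```

>>> move_arm(
  commands=[
    [[0,0,-0.04],[0,0,0],-1],
    [[0,0,0],[0,0,0],-1],
  ],
)

```text
clock: 11.2
tcp_pos: [0.5386, 0.0267, 0.0525]
orientation: [0.0, 0.993, 0.121, -0.0]
wrist_force: [0.7, -1.1, -1.8]
finger_gap: 0.0256
```

>>> move_arm(
  commands=[
    [[0,0,-0.04],[0,0,0],-1],
    [[0,0,0],[0,0,0],-1],
  ],
)

```text
clock: 11.4
tcp_pos: [0.5387, 0.0267, 0.051]
orientation: [0.0, 0.993, 0.121, -0.0]
wrist_force: [-1.0, 0.3, -1.9]
finger_gap: 0.0253
```

>>> move_arm(
  commands=[
    [[0,0,-0.04],[0,0,0],-1],
    [[0,0,0],[0,0,0],-1],
  ],
)

```text
clock: 11.6
tcp_pos: [0.5387, 0.0267, 0.0494]
orientation: [0.0, 0.993, 0.121, -0.0]
wrist_force: [0.7, -0.0, -1.1]
finger_gap: 0.0254
```

>>> move_arm(
  commands=[
    [[0,0,-0.04],[0,0,0],-1],
    [[0,0,0],[0,0,0],-1],
  ],
)

```text
clock: 11.8
tcp_pos: [0.5389, 0.0269, 0.0484]
orientation: [-0.0, 0.993, 0.121, 0.0]
wrist_force: [-1.3, 0.5, 1.7]
finger_gap: 0.025
```

>>> move_arm(
  commands=[
    [[0,0,-0.04],[0,0,0],-1],
    [[0,0,0],[0,0,0],-1],
  ],
)

```text
clock: 12.0
tcp_pos: [0.5387, 0.0272, 0.0463]
orientation: [-0.0, 0.993, 0.122, 0.0]
wrist_force: [0.6, 2.7, 0.3]
finger_gap: 0.0252
```

>>> move_arm(
  commands=[
    [[0,0,-0.04],[0,0,0],-1],
    [[0,0,0],[0,0,0],-1],
  ],
)

```text
clock: 12.2
tcp_pos: [0.5386, 0.0271, 0.0443]
orientation: [-0.0, 0.993, 0.122, -0.0]
wrist_force: [-0.4, 3.2, -1.1]
finger_gap: 0.0252
```

>>> move_arm(
  commands=[
    [[-0.002,0.01,-0.03],[0,0,0],-1],
    [[0,0,0],[0,0,0],-1],
  ],
)

```text
clock: 12.4
tcp_pos: [0.5386, 0.0272, 0.0432]
orientation: [-0.0, 0.993, 0.121, -0.0]
wrist_force: [0.3, 2.5, -1.9]
finger_gap: 0.0254
```

>>> move_arm(
  commands=[
    [[0,0,-0.03],[0,0,0],-1],
    [[0,0,0],[0,0,0],-1],
  ],
)

```text
clock: 12.6
tcp_pos: [0.5386, 0.0272, 0.0421]
orientation: [-0.0, 0.993, 0.121, -0.0]
wrist_force: [-0.1, 3.5, -1.3]
finger_gap: 0.0257
```

>>> move_arm(
  commands=[
    [[0,0,-0.02],[0,0,0],-1],
    [[0,0,0],[0,0,0],-1],
  ],
)

```text
clock: 12.8
tcp_pos: [0.5386, 0.0272, 0.0415]
orientation: [-0.0, 0.993, 0.121, -0.0]
wrist_force: [-0.9, 2.9, 1.1]
finger_gap: 0.0251
```

>>> move_arm(
  commands=[
    [[-0.002,0.01,-0.01],[0,0,0],-1],
    [[0,0,0],[0,0,0],-0.35],
    [[0,0,0],[0,0,0],-0.25],
    [[0,0,0],[0,0,0],0],
    [[0,0,0],[0,0,0],0.3],
  ],
)

```text
clock: 13.3
tcp_pos: [0.5387, 0.0272, 0.0411]
orientation: [0.0, 0.993, 0.121, 0.0]
wrist_force: [-0.0, -0.6, -0.1]
finger_gap: 0.055
```

```bash
python3 snap.py 8; python3 - <<'E'
from h import *
d=load("scene8")
crop(d,230,145,80,80,8,"pics/e8.png")
E
```

```text
13.4 [0.53870872 0.02730995 0.04111673] [-9.80327640e-02  3.56968216e-01 -3.28529809e-01  8.85139136e-01
 -2.94578936e-04  2.80036910e+00] [0.21463508 0.4212386  0.28039469] [ 0.04980214 -0.03054596 -0.03282609]
```

View pics/e8.png

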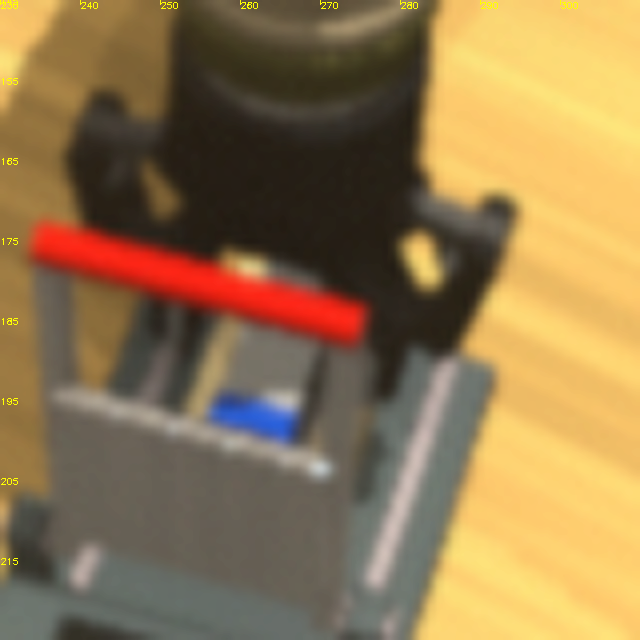

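>>> move_arm(
  commands=[
    [[0,0,0.5],[0,0,0],0.3],
    [[0,0,1],[0,0,0],0.3],
    [[-0.3,-0.1,1],[0,0,0.8],0.3],
    [[-0.3,-0.1,1],[0,0,0.9],0.3],
    [[-0.3,-0.1,1],[0,0,1],0.3],
  ],
)

```text
clock: 13.9
tcp_pos: [0.502, 0.0154, 0.2227]
orientation: [0.0, 0.951, 0.308, -0.0]
wrist_force: [0.0, -0.3, -0.1]
finger_gap: 0.0559
```

>>> move_arm(
  commands=[
    [[0,0,1],[0,0,1],0.3],
    [[0,0,1],[0,0,1],0.3],
    [[0,0,0.3],[0,0,1],0.3],
    [[0,0,0],[0,0,1],0.3],
    [[0,0,0],[0,0,1],0.3],
  ],
)

```text
clock: 14.4
tcp_pos: [0.503, 0.0153, 0.3141]
orientation: [0.001, 0.789, 0.615, 0.001]
wrist_force: [0.2, -0.2, 0.2]
finger_gap: 0.0551
```

```bash
python3 snap.py 9; python3 - <<'E'
from h import *
d=load("scene9")
crop(d,200,100,120,130,5,"pics/e9.png")
crop(load("top9"),190,110,110,130,5,"pics/f9.png")
E
```

```text
14.5 [0.50264712 0.01539731 0.31329887] [-1.29036004e-01  1.62923224e-01  1.01031659e-01  1.50840730e+00
 -1.58667253e-04  1.69380484e+00] [-0.06845604 -0.56936263  0.38362047] [0.02505907 0.00267568 0.01310903]
```

View pics/e9.png

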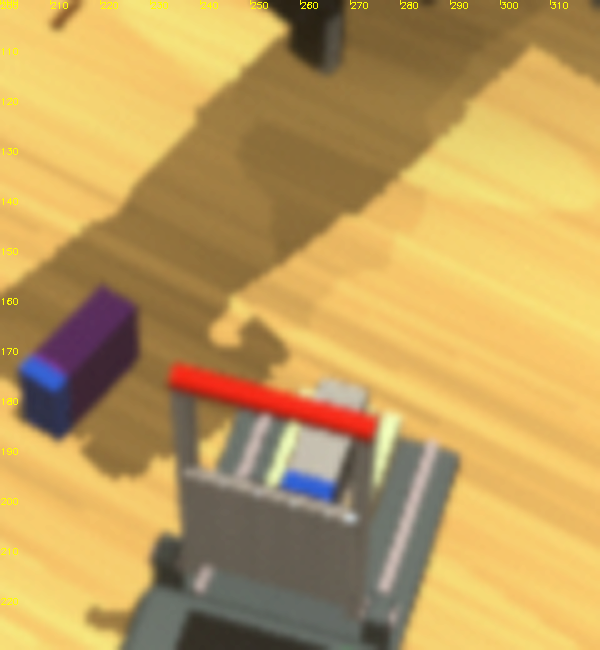

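View pics/f9.png

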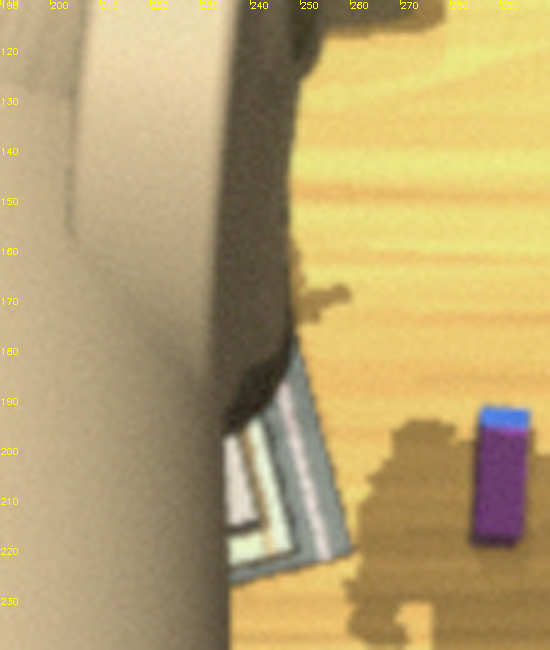

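```bash
python3 - <<'E'
from h import *
d=load("scene9")
for z in(.28,.30,.32,.34,.36): print(z,proj(d,[[.503+.97*.03,.0154-.244*.03,z],[.503+.97*.045,.0154-.244*.045,z]]).round(1).tolist())
print(proj(d,fr(.5387,.0272,.243,[[.036,-.013,.078],[.036,.013,.078],[-.036,-.013,.078],[-.036,.013,.078]])).round(1).tolist())
crop(d,230,150,60,60,10,"pics/g9.png")
E
```

```text
0.28 [[263.1, 130.1], [258.2, 133.7]]
0.3 [[263.4, 124.0], [258.5, 127.6]]
0.32 [[263.8, 117.7], [258.8, 121.3]]
0.34 [[264.1, 111.2], [259.1, 114.8]]
0.36 [[264.5, 104.5], [259.4, 108.1]]
[[256.1, 197.1], [266.0, 199.9], [264.4, 175.0], [274.0, 177.6]]
```

View pics/g9.png

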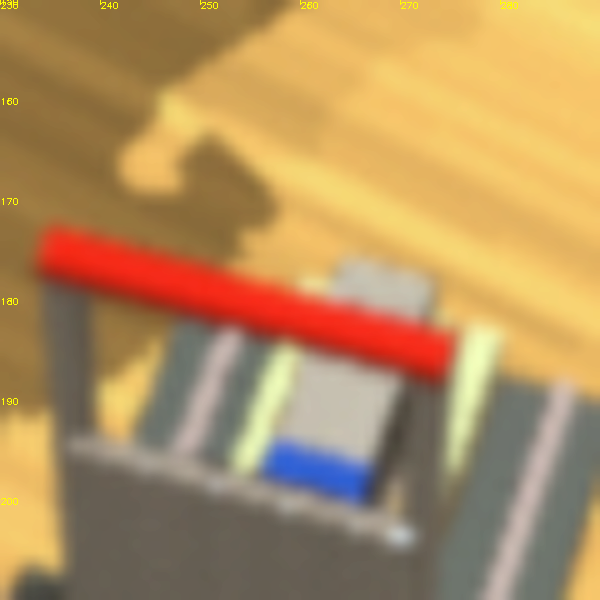

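>>> move_arm(
  commands=[
    [[0.86,0.23,0],[0,0,0.875],0.3],
    [[0.86,0.23,0],[0,0,0.875],0.3],
    [[0.86,0.23,0],[0,0,0.875],0.3],
    [[0.86,0.23,0],[0,0,0.875],0.3],
    [[0,0,0],[0,0,0],0.3],
  ],
)

```text
clock: 15.0
tcp_pos: [0.6434, 0.053, 0.309]
orientation: [-0.001, 0.619, 0.785, -0.001]
wrist_force: [0.0, -0.4, -1.1]
finger_gap: 0.0552
```

>>> move_arm(
  commands=[
    [[0,0,-0.4],[0,0,0],0.3],
    [[0,0,-0.3],[0,0,0],0.3],
    [[0,0,0],[0,0,0],0.3],
  ],
)

```text
clock: 15.3
tcp_pos: [0.6387, 0.0522, 0.2831]
orientation: [-0.002, 0.62, 0.784, -0.001]
wrist_force: [-0.3, -0.1, 0.2]
finger_gap: 0.0552
```

```bash
python3 snap.py 10; python3 - <<'E'
from h import *
d=load("scene10")
crop(d,200,100,120,130,5,"pics/e10.png")
crop(load("top10"),170,90,120,120,5,"pics/f10.png")
E
```

```text
15.4 [0.63953834 0.05216425 0.28543945] [-4.35607474e-02  4.51726308e-01  4.31843678e-01  1.55134627e+00
 -1.09825245e-04  1.29302117e+00] [-0.49329556 -0.48884237 -0.48949596] [-0.07033258  0.00535685  0.00155081]
```

View pics/e10.png

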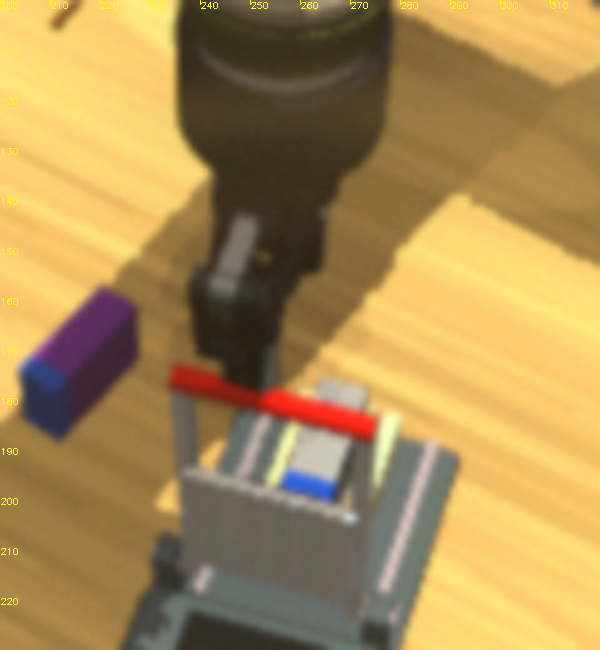

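View pics/f10.png

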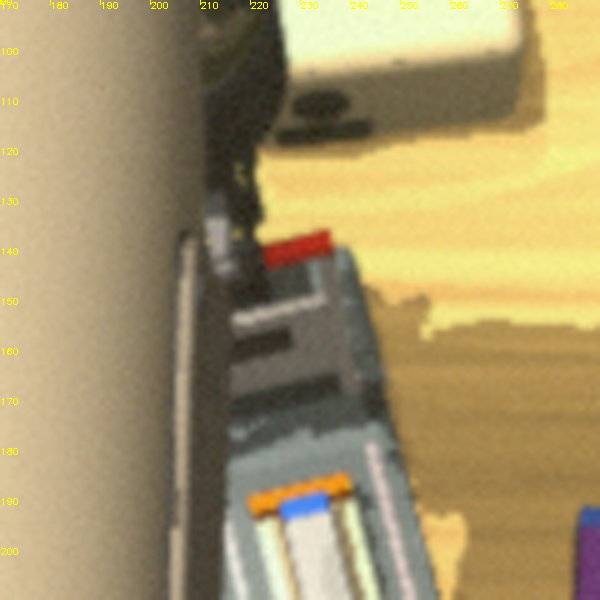

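```bash
python3 - <<'E'
from h import *
d=load("scene10");t=load("top10")
a=.245
for z in(.27,.29,.30,.31):
  for o in(.0276,.045): print(z,o,proj(d,fr(.6395,.0522,a,[[o,-.011,z],[o,.011,z]])).round(1).tolist(),proj(t,fr(.6395,.0522,a,[[-o,-.011,z]])).round(1).tolist())
th=1.643
b=fr(.545,.0285,a,[[.085-.175*np.cos(th),v,.078+.175*np.sin(th)] for v in(.045,0,-.045)]);print(b,proj(d,b),proj(t,b))
E
```

```text
0.27 0.0276 [[245.5, 183.9], [255.7, 186.7]] [[224.0, 150.2]]
0.27 0.045 [[242.8, 190.6], [253.1, 193.4]] [[225.9, 157.5]]
0.29 0.0276 [[245.5, 178.3], [255.9, 181.1]] [[223.2, 147.0]]
0.29 0.045 [[242.8, 185.0], [253.3, 187.9]] [[225.1, 154.6]]
0.3 0.0276 [[245.6, 175.4], [256.1, 178.2]] [[222.8, 145.4]]
0.3 0.045 [[242.8, 182.2], [253.4, 185.1]] [[224.7, 153.1]]
0.31 0.0276 [[245.6, 172.5], [256.2, 175.3]] [[222.3, 143.8]]
0.31 0.045 [[242.8, 179.3], [253.5, 182.2]] [[224.3, 151.5]]
[[0.6287943  0.09583566 0.25254403]
 [0.63970933 0.05217948 0.25254403]
 [0.65062437 0.0085233  0.25254403]] [[274.78554036 185.26365699]
 [254.35250252 179.73375659]
 [234.22171732 174.2856564 ]] [[197.63182787 147.22286649]
 [217.16938884 142.49231267]
 [236.59639665 137.78852667]]
```

>>> move_arm(
  commands=[
    [[0,0,-0.5],[0,0,0],0.3],
    [[0,0,-0.5],[0,0,0],0.3],
    [[0,0,-0.45],[0,0,0],0.3],
    [[0,0,0],[0,0,0],0.3],
  ],
)

```text
clock: 15.8
tcp_pos: [0.6388, 0.0522, 0.2257]
orientation: [-0.001, 0.619, 0.785, -0.001]
wrist_force: [-0.5, 0.1, 0.5]
finger_gap: 0.0557
```

```bash
python3 snap.py 11; python3 - <<'E'
from h import *
d=load("scene11")
crop(d,200,110,100,110,5,"pics/e11.png")
E
```

```text
15.9 [0.64021278 0.05217481 0.22831654] [-4.35433127e-02  4.46266551e-01  2.84927314e-01  1.40851171e+00
 -2.01319887e-05  1.29176444e+00] [ 0.09867922 -0.93137562  0.75645249] [-0.07224622 -0.00123568 -0.00070459]
```

View pics/e11.png

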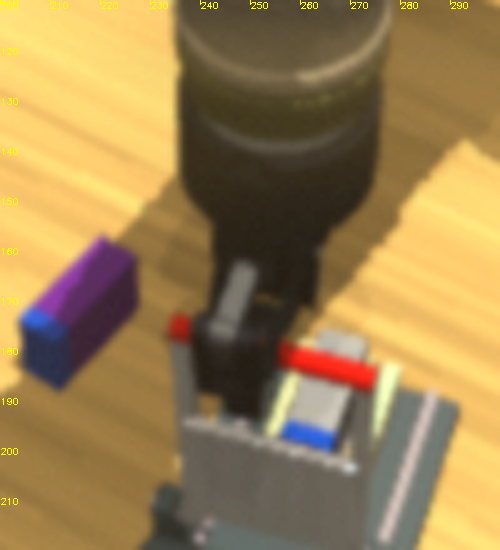

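>>> move_arm(
  commands=[
    [[0,0,0],[0,0,0],-0.62],
    [[0,0,0],[0,0,0],-0.62],
    [[0,0,0],[0,0,0],-0.62],
    [[-0.2,-0.05,0],[0,0,0],-0.62],
    [[-0.2,-0.05,0],[0,0,0],-0.62],
  ],
)

```text
clock: 16.4
tcp_pos: [0.6254, 0.0484, 0.2281]
orientation: [0.002, 0.619, 0.786, 0.001]
wrist_force: [4.4, 1.3, 2.6]
finger_gap: 0.0162
```

>>> move_arm(
  commands=[
    [[-0.38,-0.094,-0.015],[0,0,0],-0.62],
    [[-0.35,-0.088,-0.06],[0,0,0],-0.62],
    [[-0.35,-0.088,-0.085],[0,0,0],-0.62],
    [[-0.34,-0.084,-0.12],[0,0,0],-0.62],
    [[-0.34,-0.084,-0.145],[0,0,0],-0.62],
  ],
)

```text
clock: 16.9
tcp_pos: [0.5539, 0.0306, 0.2111]
orientation: [0.001, 0.619, 0.786, 0.001]
wrist_force: [3.4, 0.0, 2.0]
finger_gap: 0.0164
```

```bash
python3 snap.py 12; python3 - <<'E'
from h import *
d=load("scene12")
crop(d,200,110,100,110,5,"pics/e12.png")
E
```

```text
17.0 [0.55155189 0.03044129 0.21018203] [-8.99758767e-02  2.70150131e-01 -1.29802444e-02  1.28878887e+00
 -3.81113626e-04  1.24501228e+00] [0.60965964 0.31326865 0.14450635] [ 0.05426432 -0.02821834  0.02638466]
```

View pics/e12.png

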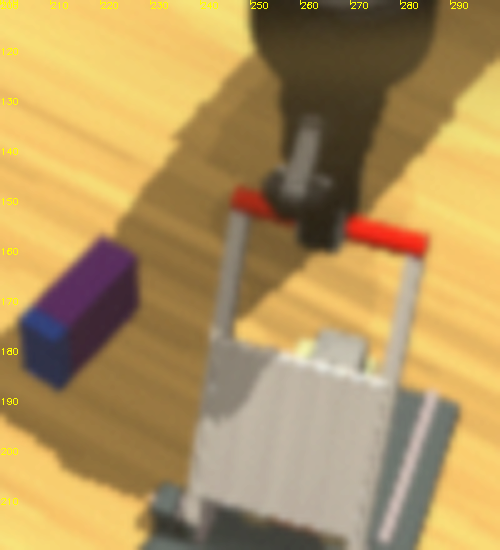

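>>> move_arm(
  commands=[
    [[-0.31,-0.078,-0.18],[0,0,0],-0.62],
    [[-0.31,-0.078,-0.2],[0,0,0],-0.62],
    [[-0.28,-0.07,-0.23],[0,0,0],-0.62],
    [[-0.27,-0.068,-0.25],[0,0,0],-0.62],
    [[-0.25,-0.062,-0.29],[0,0,0],-0.62],
  ],
)

```text
clock: 17.5
tcp_pos: [0.4981, 0.0165, 0.1649]
orientation: [0.001, 0.619, 0.786, 0.001]
wrist_force: [3.3, 1.4, 2.1]
finger_gap: 0.0164
```

>>> move_arm(
  commands=[
    [[-0.24,-0.06,-0.31],[0,0,0],-0.62],
    [[-0.2,-0.05,-0.33],[0,0,0],-0.62],
    [[0,0,0],[0,0,0],-0.62],
  ],
)

```text
clock: 17.8
tcp_pos: [0.479, 0.0119, 0.1377]
orientation: [-0.0, 0.619, 0.785, -0.0]
wrist_force: [0.3, 0.7, -0.6]
finger_gap: 0.0161
```

```bash
python3 snap.py 13; python3 - <<'E'
from h import *
d=load("scene13")
crop(d,200,100,110,120,5,"pics/e13.png")
E
```

```text
17.9 [0.47894866 0.01211746 0.13850715] [-1.42429348e-01  1.65974655e-01 -3.25843322e-01  1.08007186e+00
 -6.01017018e-05  1.19224626e+00] [-0.7128365   0.60223788  0.79624639] [ 0.01753446 -0.07122595  0.00308523]
```

View pics/e13.png

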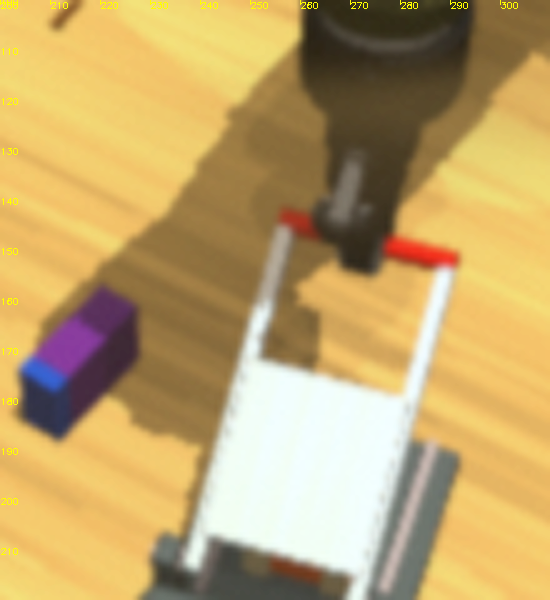

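>>> move_arm(
  commands=[
    [[0,0,0],[0,0,0],0.2],
    [[0,0,0],[0,0,0],0.2],
    [[0,0,0.5],[0,0,0],0.2],
    [[0,0,0.6],[0,0,0],0.2],
    [[0,0,0.5],[0,0,0],0.2],
  ],
)

```text
clock: 18.4
tcp_pos: [0.4793, 0.0122, 0.2037]
orientation: [-0.0, 0.619, 0.786, -0.0]
wrist_force: [0.4, 0.4, -0.5]
finger_gap: 0.051
```

>>> move_arm(
  commands=[
    [[0,0,0],[0,0,0],-1],
    [[0,0,0],[0,0,0],-1],
    [[0,0,0],[0,0,0],-1],
    [[0,0,0],[0,0,0],-1],
  ],
  newtons=40,
)

```text
clock: 18.8
tcp_pos: [0.4786, 0.0123, 0.2014]
orientation: [-0.001, 0.619, 0.786, -0.001]
wrist_force: [-0.2, 0.8, 0.1]
finger_gap: 0.0002
```

```bash
python3 snap.py 14; python3 - <<'E'
from h import *
d=load("scene14")
crop(d,200,80,110,120,5,"pics/e14.png")
crop(load("top14"),170,110,120,120,5,"pics/f14.png")
for th in(.45,.5,.55,.6):print(th,proj(d,fr(.545,.0285,.245,[[.085-.175*np.cos(th),v,.078+.175*np.sin(th)] for v in(-.045,.045)])).round(1).tolist())
E
```

```text
18.9 [0.47884347 0.012195   0.20167889] [-1.42354863e-01  1.32156323e-01 -2.06990039e-01  1.23322216e+00
  2.28512765e-05  1.19211194e+00] [0.02304506 0.89361248 0.87671506] [ 0.0024043   0.01879077 -0.00186475]
0.45 [[256.7, 144.8], [291.4, 153.8]]
0.5 [[256.3, 144.0], [291.2, 153.0]]
0.55 [[255.9, 143.4], [291.0, 152.4]]
0.6 [[255.4, 142.9], [290.8, 152.0]]
```

View pics/e14.png

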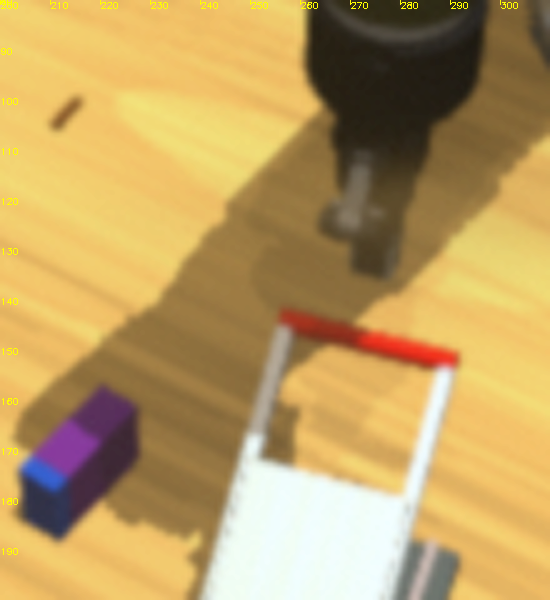

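View pics/f14.png

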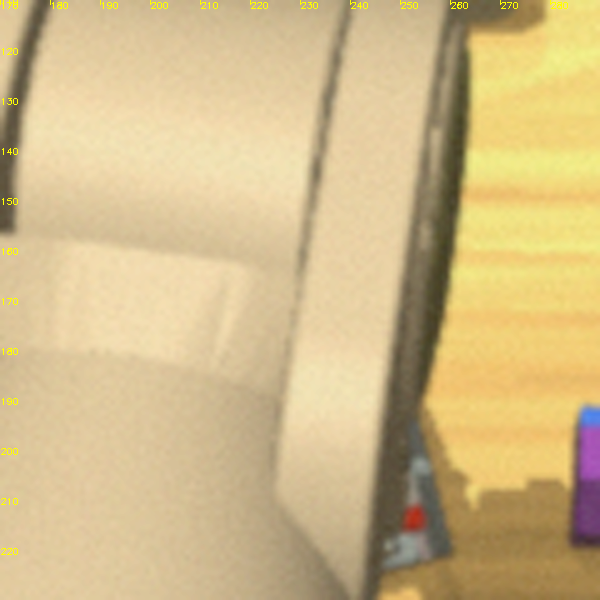

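>>> move_arm(
  commands=[
    [[0,0,-0.4],[0,0,0],-1],
    [[0,0,-0.35],[0,0,0],-1],
    [[0,0,0],[0,0,0],-1],
  ],
)

```text
clock: 19.2
tcp_pos: [0.4778, 0.0123, 0.1705]
orientation: [-0.002, 0.619, 0.786, -0.001]
wrist_force: [0.1, 0.4, -0.0]
finger_gap: 0.0
```

>>> move_arm(
  commands=[
    [[0,0,-0.1],[0,0,0],-1],
    [[0,0,-0.1],[0,0,0],-1],
    [[0,0,0],[0,0,0],-1],
  ],
)

```text
clock: 19.5
tcp_pos: [0.4794, 0.0121, 0.1644]
orientation: [-0.0, 0.619, 0.786, 0.0]
wrist_force: [-0.3, 0.2, -0.4]
finger_gap: -0.0001
```

>>> move_arm(
  commands=[
    [[-0.02,-0.005,-0.1],[0,0,0],-1],
    [[-0.02,-0.005,-0.1],[0,0,0],-1],
    [[0,0,0],[0,0,0],-1],
  ],
)

```text
clock: 19.8
tcp_pos: [0.4773, 0.0117, 0.156]
orientation: [-0.0, 0.619, 0.786, -0.0]
wrist_force: [0.1, 0.1, 0.6]
finger_gap: -0.0003
```

>>> move_arm(
  commands=[
    [[-0.02,-0.005,-0.1],[0,0,0],-1],
    [[-0.02,-0.005,-0.1],[0,0,0],-1],
  ],
)

```text
clock: 20.0
tcp_pos: [0.475, 0.0109, 0.1488]
orientation: [-0.0, 0.619, 0.786, -0.001]
wrist_force: [-6.3, -2.5, 8.6]
finger_gap: 0.0001
```

```bash
python3 snap.py 15; python3 - <<'E'
from h import *
d=load("scene15")
crop(d,200,80,110,120,5,"pics/e15.png")
E
```

```text
20.1 [0.47507182 0.0110388  0.14826509] [-1.45257834e-01  1.52637553e-01 -3.16905148e-01  1.10278003e+00
 -9.71272342e-04  1.18937954e+00] [-1.32654033 -0.17100517  0.53385932] [ 0.02941028  0.02645179 -0.02408509]
```

View pics/e15.png

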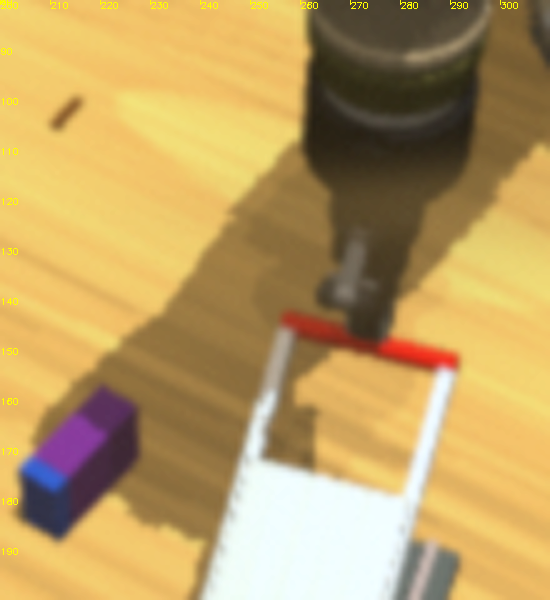

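>>> move_arm(
  commands=[
    [[0,0,0.4],[0,0,0],-1],
    [[0.2,0.05,0],[0,0,0],-1],
    [[0,0,-0.2],[0,0,0],-1],
    [[0,0,-0.1],[0,0,0],-1],
  ],
)

```text
clock: 20.5
tcp_pos: [0.484, 0.0135, 0.151]
orientation: [-0.001, 0.619, 0.786, -0.0]
wrist_force: [0.7, -0.4, 0.2]
finger_gap: 0.0001
```

>>> move_arm(
  commands=[
    [[0,0,-0.1],[0,0,0],-1],
    [[0,0,0],[0,0,0],-1],
  ],
)

```text
clock: 20.7
tcp_pos: [0.4832, 0.0134, 0.1473]
orientation: [-0.001, 0.619, 0.786, -0.001]
wrist_force: [0.0, 0.2, 0.2]
finger_gap: -0.0001
```

>>> move_arm(
  commands=[
    [[0,0,-0.1],[0,0,0],-1],
    [[0,0,0],[0,0,0],-1],
  ],
)

```text
clock: 20.9
tcp_pos: [0.4841, 0.0133, 0.1443]
orientation: [0.0, 0.619, 0.786, -0.0]
wrist_force: [-0.7, 0.1, 1.1]
finger_gap: -0.0002
```

>>> move_arm(
  commands=[
    [[-0.02,-0.005,-0.1],[0,0,0],-1],
    [[0,0,0],[0,0,0],-1],
  ],
)

```text
clock: 21.1
tcp_pos: [0.4837, 0.013, 0.1404]
orientation: [0.0, 0.619, 0.786, 0.0]
wrist_force: [0.1, -0.1, 0.7]
finger_gap: -0.0003
```

>>> move_arm(
  commands=[
    [[-0.05,-0.012,-0.1],[0,0,0],-1],
    [[0,0,0],[0,0,0],-1],
  ],
)

```text
clock: 21.3
tcp_pos: [0.4816, 0.0125, 0.1363]
orientation: [0.0, 0.619, 0.786, 0.0]
wrist_force: [1.2, 0.0, 1.6]
finger_gap: -0.0003
```

```bash
python3 snap.py 16; python3 - <<'E'
from h import *
d=load("scene16")
crop(d,200,80,110,120,5,"pics/e16.png")
for th in(.3,.35,.4,.45,.5,.55,.6):print(th,proj(d,fr(.545,.0285,.245,[[.085-.175*np.cos(th),v,.078+.175*np.sin(th)] for v in(-.045,.045)])).round(1).tolist())
E
```

```text
21.4 [0.4814842  0.01257081 0.13631867] [-1.40772162e-01  1.71123313e-01 -3.25193029e-01  1.07427296e+00
  7.44557577e-06  1.19373742e+00] [ 1.86844987 -1.06276932  1.05874794] [-0.00713241 -0.29398893 -0.00432794]
0.3 [[257.6, 148.1], [291.5, 156.9]]
0.35 [[257.3, 146.9], [291.5, 155.7]]
0.4 [[257.1, 145.8], [291.4, 154.7]]
0.45 [[256.7, 144.8], [291.4, 153.8]]
0.5 [[256.3, 144.0], [291.2, 153.0]]
0.55 [[255.9, 143.4], [291.0, 152.4]]
0.6 [[255.4, 142.9], [290.8, 152.0]]
```

View pics/e16.png

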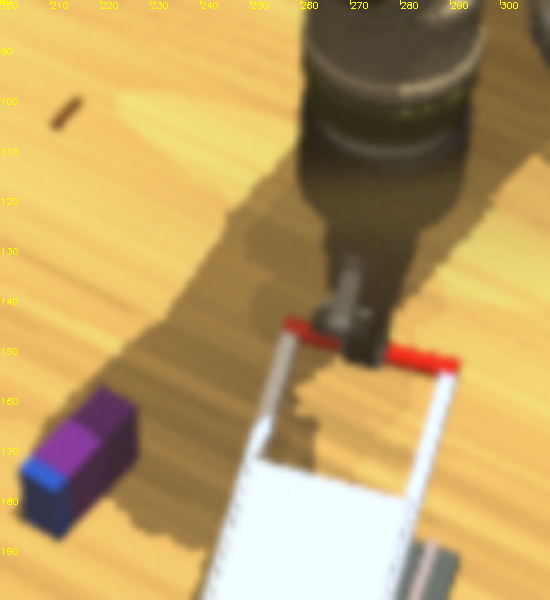

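>>> move_arm(
  commands=[
    [[0.05,0.01,0.2],[0,0,0],-1],
    [[0,0,0.8],[0,0,0],-1],
    [[0,0,0.5],[0,0,-1],-1],
    [[0,0,0],[0,0,-1],-1],
    [[0,0,0],[0,0,-1],-1],
  ],
)

```text
clock: 21.9
tcp_pos: [0.4837, 0.0131, 0.1977]
orientation: [0.0, 0.77, 0.638, 0.0]
wrist_force: [-0.4, 0.4, -0.2]
finger_gap: -0.0001
```

>>> move_arm(
  commands=[
    [[0,0,0],[0,0,-1],-1],
    [[0,0,0],[0,0,-1],-1],
    [[0,0,0],[0,0,-1],-1],
    [[0,0,0],[0,0,-1],-1],
    [[0,0,0],[0,0,-1],-1],
  ],
)

```text
clock: 22.4
tcp_pos: [0.483, 0.0132, 0.1967]
orientation: [-0.0, 0.942, 0.336, -0.0]
wrist_force: [1.3, 0.3, -0.2]
finger_gap: 0.0001
```

>>> move_arm(
  commands=[
    [[-0.1,-0.02,0],[0,0,-1],-1],
    [[-0.085,-0.023,0],[0,0,-1],-1],
    [[0,0,0],[0,0,-1],-1],
    [[0,0,0],[0,0,-0.2],-1],
    [[0,0,0],[0,0,0],-1],
  ],
)

```text
clock: 22.9
tcp_pos: [0.4759, 0.0114, 0.1967]
orientation: [-0.0, 0.992, 0.122, -0.0]
wrist_force: [-0.4, 0.7, 0.3]
finger_gap: 0.0002
```

```bash
python3 snap.py 17; python3 - <<'E'
from h import *
d=load("scene17")
crop(d,235,90,70,75,8,"pics/e17.png")
E
```

```text
23.0 [0.47596795 0.01139493 0.19656841] [-1.44866641e-01  1.27496116e-01 -2.25069642e-01  1.21844970e+00
 -4.19409078e-05  2.75102367e+00] [ 0.32196324  0.48416551 -0.9337298 ] [ 0.01478751  0.00705671 -0.03047343]
```

View pics/e17.png

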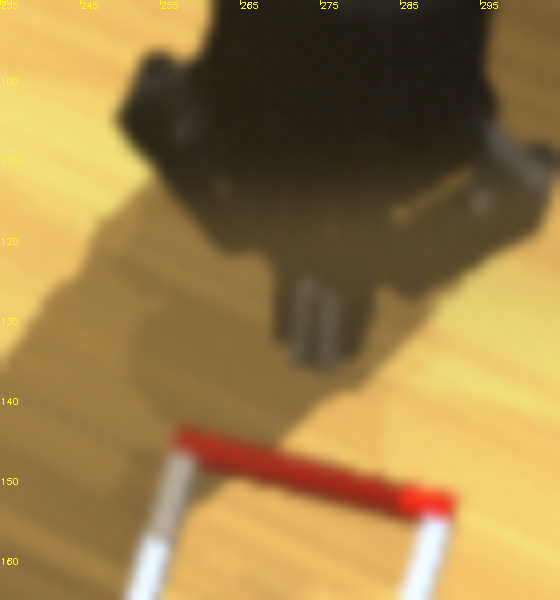

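```bash
python3 - <<'E'
from h import *
d=load("scene17")
for z in(.19,.2,.21,.22,.23): print(z,proj(d,fr(.476,.0114,.245,[[.0,0,z],[.011,0,z],[.011,-.01,z],[.011,.01,z]])).round(1).tolist())
E
```

```text
0.19 [[274.7, 140.5], [273.4, 143.8], [269.4, 142.8], [277.4, 144.8]]
0.2 [[274.9, 137.8], [273.6, 141.1], [269.7, 140.1], [277.7, 142.2]]
0.21 [[275.2, 135.1], [273.9, 138.4], [269.9, 137.4], [277.9, 139.5]]
0.22 [[275.4, 132.3], [274.1, 135.7], [270.1, 134.7], [278.2, 136.7]]
0.23 [[275.7, 129.5], [274.4, 132.9], [270.3, 131.9], [278.5, 133.9]]
```

>>> move_arm(
  commands=[
    [[0,0,-0.5],[0,0,0],-1],
    [[0,0,-0.45],[0,0,0],-1],
    [[0,0,-0.1],[0,0,0],-1],
    [[0,0,0],[0,0,0],-1],
  ],
)

```text
clock: 23.4
tcp_pos: [0.4754, 0.0114, 0.1541]
orientation: [-0.0, 0.993, 0.122, -0.001]
wrist_force: [-0.1, 0.4, -0.2]
finger_gap: -0.0004
```

>>> move_arm(
  commands=[
    [[-0.02,-0.005,-0.1],[0,0,0],-1],
    [[-0.02,-0.005,-0.1],[0,0,0],-1],
  ],
)

```text
clock: 23.6
tcp_pos: [0.4751, 0.0108, 0.1472]
orientation: [0.0, 0.993, 0.122, 0.001]
wrist_force: [-0.2, 0.4, 0.1]
finger_gap: 0.0004
```

>>> move_arm(
  commands=[
    [[-0.04,-0.01,-0.1],[0,0,0],-1],
    [[-0.04,-0.01,-0.1],[0,0,0],-1],
  ],
)

```text
clock: 23.8
tcp_pos: [0.4712, 0.0101, 0.1385]
orientation: [0.0, 0.993, 0.121, 0.0]
wrist_force: [0.3, 0.2, -0.8]
finger_gap: 0.0002
```

```bash
python3 snap.py 18; python3 - <<'E'
from h import *
d=load("scene18")
crop(d,235,100,70,75,8,"pics/e18.png")
E
```

```text
23.9 [0.47049669 0.01013933 0.13796597] [-1.49187544e-01  1.50469282e-01 -3.46021706e-01  1.07539340e+00
 -1.28064299e-04  2.74908659e+00] [-0.23879168 -0.00797942  0.15824059] [-0.030944    0.02430883 -0.02975404]
```

View pics/e18.png

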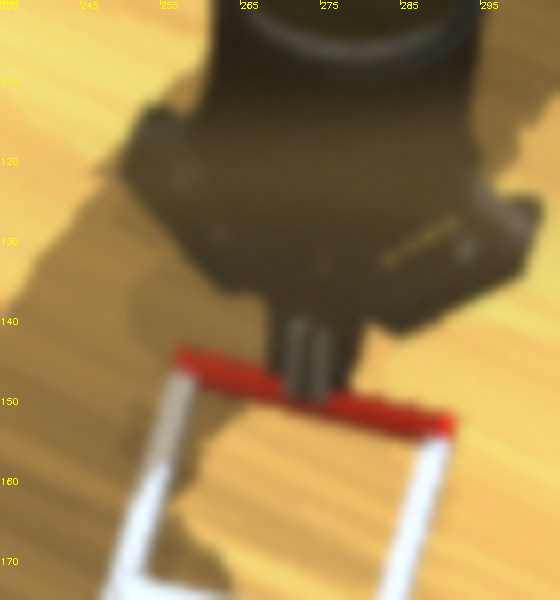

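>>> move_arm(
  commands=[
    [[0,0,-0.1],[0,0,0],-1],
    [[0,0,0],[0,0,0],-1],
  ],
)

```text
clock: 24.1
tcp_pos: [0.4708, 0.01, 0.1344]
orientation: [0.0, 0.993, 0.121, -0.0]
wrist_force: [-0.7, 0.1, 1.2]
finger_gap: -0.0002
```

>>> move_arm(
  commands=[
    [[0,0,-0.1],[0,0,0],-1],
    [[0,0,0],[0,0,0],-1],
  ],
)

```text
clock: 24.3
tcp_pos: [0.471, 0.01, 0.1304]
orientation: [0.0, 0.993, 0.121, -0.0]
wrist_force: [-0.3, -0.3, 0.4]
finger_gap: -0.0
```

>>> move_arm(
  commands=[
    [[0,0,-0.1],[0,0,0],-1],
    [[0,0,0],[0,0,0],-1],
  ],
)

```text
clock: 24.5
tcp_pos: [0.4711, 0.0101, 0.1263]
orientation: [0.0, 0.993, 0.121, -0.0]
wrist_force: [-0.3, -0.4, -0.5]
finger_gap: 0.0
```

```bash
python3 snap.py 19; python3 - <<'E'
from h import *
d=load("scene19")
crop(d,235,100,70,75,8,"pics/e19.png")
E
```

```text
24.6 [0.4716392  0.01027045 0.12641984] [-1.48987939e-01  1.59458033e-01 -3.65195655e-01  1.04551716e+00
  5.15396107e-04  2.74918582e+00] [-0.53645893 -0.72254883  0.46109699] [-0.01717485 -0.00806591 -0.00854386]
```

View pics/e19.png

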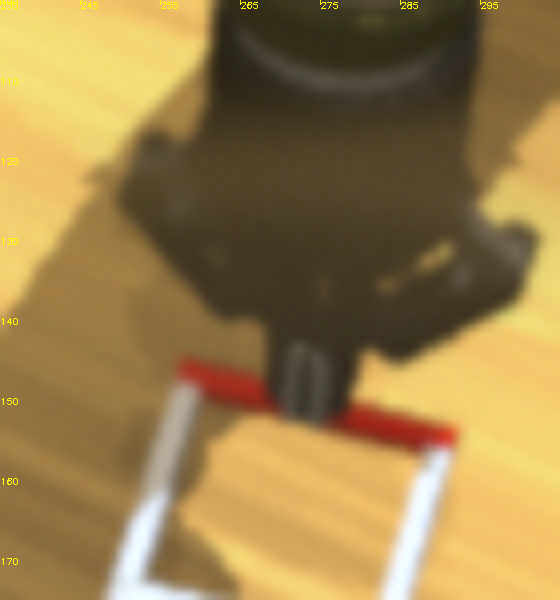

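>>> move_arm(
  commands=[
    [[-0.05,-0.012,-0.15],[0,0,0],-1],
    [[-0.05,-0.012,-0.15],[0,0,0],-1],
    [[-0.04,-0.01,-0.15],[0,0,0],-1],
    [[0,0,0],[0,0,0],-1],
  ],
)

```text
clock: 25.0
tcp_pos: [0.4651, 0.0088, 0.1075]
orientation: [-0.0, 0.993, 0.121, -0.0]
wrist_force: [1.0, -1.2, 0.3]
finger_gap: 0.0002
```

>>> move_arm(
  commands=[
    [[-0.04,-0.01,-0.15],[0,0,0],-1],
    [[-0.04,-0.01,-0.15],[0,0,0],-1],
    [[-0.03,-0.008,-0.15],[0,0,0],-1],
    [[0,0,0],[0,0,0],-1],
  ],
)

```text
clock: 25.4
tcp_pos: [0.4607, 0.0077, 0.0896]
orientation: [-0.0, 0.993, 0.121, -0.0]
wrist_force: [-0.3, 0.4, -0.6]
finger_gap: -0.0002
```

```bash
python3 snap.py 20; python3 - <<'E'
from h import *
d=load("scene20")
crop(d,225,110,75,75,8,"pics/e20.png")
for th in(0,.05,.1,.15,.2,.25):print(th,proj(d,fr(.545,.0285,.245,[[.085-.175*np.cos(th),v,.078+.175*np.sin(th)] for v in(-.045,.045)])).round(1).tolist())
E
```

```text
25.5 [0.46070193 0.0076908  0.09000569] [-1.57720961e-01  1.71636153e-01 -4.47526640e-01  9.52784709e-01
 -1.34472323e-04  2.74056026e+00] [-0.58716268  0.34475731  0.38713809] [0.00012929 0.01471259 0.02737732]
0 [[257.9, 158.2], [290.5, 166.7]]
0.05 [[258.0, 156.2], [290.7, 164.8]]
0.1 [[258.0, 154.4], [291.0, 163.0]]
0.15 [[258.0, 152.6], [291.2, 161.3]]
0.2 [[257.9, 151.0], [291.3, 159.7]]
0.25 [[257.8, 149.5], [291.4, 158.2]]
```

View pics/e20.png

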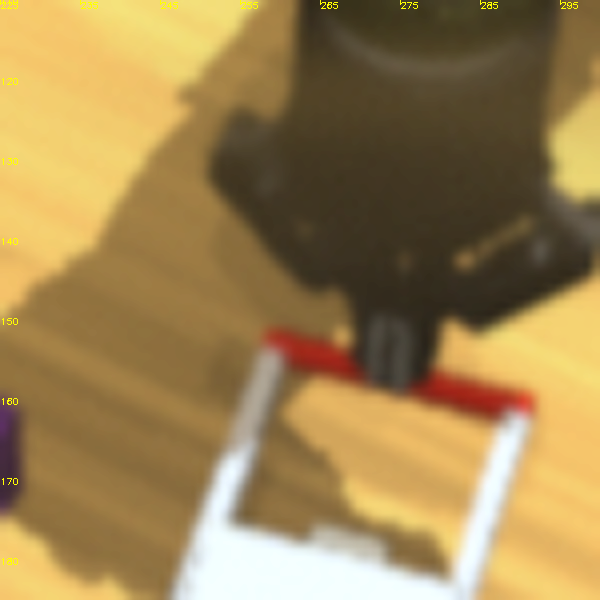

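>>> move_arm(
  commands=[
    [[-0.01,-0.0025,-0.1],[0,0,0],-1],
    [[-0.01,-0.0025,-0.1],[0,0,0],-1],
    [[0,0,0],[0,0,0],-1],
  ],
)

```text
clock: 25.8
tcp_pos: [0.4601, 0.0074, 0.082]
orientation: [0.0, 0.993, 0.121, -0.0]
wrist_force: [-0.2, -1.0, -1.9]
finger_gap: -0.0001
```

>>> move_arm(
  commands=[
    [[-0.01,-0.0025,-0.05],[0,0,0],-1],
    [[-0.01,-0.0025,-0.05],[0,0,0],-1],
  ],
)

```text
clock: 26.0
tcp_pos: [0.4599, 0.0073, 0.0786]
orientation: [-0.0, 0.993, 0.121, 0.0]
wrist_force: [-1.1, -0.0, 4.4]
finger_gap: 0.0
```

>>> move_arm(
  commands=[
    [[-0.005,-0.001,-0.05],[0,0,0],-1],
    [[-0.005,-0.001,-0.05],[0,0,0],-1],
  ],
)

```text
clock: 26.2
tcp_pos: [0.4595, 0.0072, 0.0746]
orientation: [0.0, 0.993, 0.121, 0.0]
wrist_force: [-0.7, 0.6, 4.5]
finger_gap: 0.0001
```

>>> move_arm(
  commands=[
    [[-0.005,-0.001,-0.05],[0,0,0],-1],
    [[0,0,-0.05],[0,0,0],-1],
  ],
)

```text
clock: 26.4
tcp_pos: [0.4591, 0.0071, 0.0705]
orientation: [0.0, 0.993, 0.121, 0.0]
wrist_force: [-1.4, 0.1, 5.0]
finger_gap: 0.0002
```

Force builds as expected; go on in 1 mm steps.

>>> move_arm(
  commands=[
    [[0,0,-0.03],[0,0,0],-1],
    [[0,0,-0.03],[0,0,0],-1],
  ],
)

```text
clock: 26.6
tcp_pos: [0.4589, 0.0071, 0.0681]
orientation: [0.0, 0.993, 0.121, -0.0]
wrist_force: [-1.0, -0.4, 6.3]
finger_gap: 0.0
```

>>> move_arm(
  commands=[
    [[0,0,-0.03],[0,0,0],-1],
    [[0,0,-0.03],[0,0,0],-1],
  ],
)

```text
clock: 26.8
tcp_pos: [0.4588, 0.007, 0.0656]
orientation: [0.0, 0.993, 0.121, -0.0]
wrist_force: [-2.5, -0.1, 4.7]
finger_gap: -0.0002
```

>>> move_arm(
  commands=[
    [[0,0,-0.025],[0,0,0],-1],
    [[0,0,-0.025],[0,0,0],-1],
  ],
)

```text
clock: 27.0
tcp_pos: [0.4587, 0.007, 0.0636]
orientation: [0.0, 0.993, 0.121, -0.0]
wrist_force: [-1.8, 0.3, 5.3]
finger_gap: 0.0
```

>>> move_arm(
  commands=[
    [[0,0,-0.025],[0,0,0],-1],
    [[0,0,0],[0,0,0],-1],
  ],
)

```text
clock: 27.2
tcp_pos: [0.4587, 0.007, 0.0625]
orientation: [0.0, 0.993, 0.121, -0.0]
wrist_force: [-0.8, -0.8, 4.2]
finger_gap: -0.0003
```

>>> move_arm(
  commands=[
    [[0,0,-0.025],[0,0,0],-1],
    [[0,0,-0.025],[0,0,0],-1],
  ],
)

```text
clock: 27.4
tcp_pos: [0.4587, 0.007, 0.0607]
orientation: [0.0, 0.993, 0.121, -0.0]
wrist_force: [-3.3, -0.8, 7.1]
finger_gap: -0.0002
```

>>> move_arm(
  commands=[
    [[0,0,-0.02],[0,0,0],-1],
    [[0,0,0],[0,0,0],-1],
  ],
)

```text
clock: 27.6
tcp_pos: [0.4586, 0.007, 0.0599]
orientation: [0.0, 0.993, 0.121, -0.0]
wrist_force: [-2.6, 0.0, 6.7]
finger_gap: 0.0002
```

```bash
python3 snap.py 21; python3 - <<'E'
from h import *
d=load("scene21")
crop(d,225,120,75,75,8,"pics/e21.png")
E
```

```text
27.7 [0.45869041 0.00700374 0.05993983] [-1.59681253e-01  1.98154507e-01 -4.97931106e-01  8.75177798e-01
 -4.73138054e-04  2.73863796e+00] [-2.24668746  0.57283026  5.9930357 ] [-0.05854306  0.46285564  0.01354463]
```

View pics/e21.png

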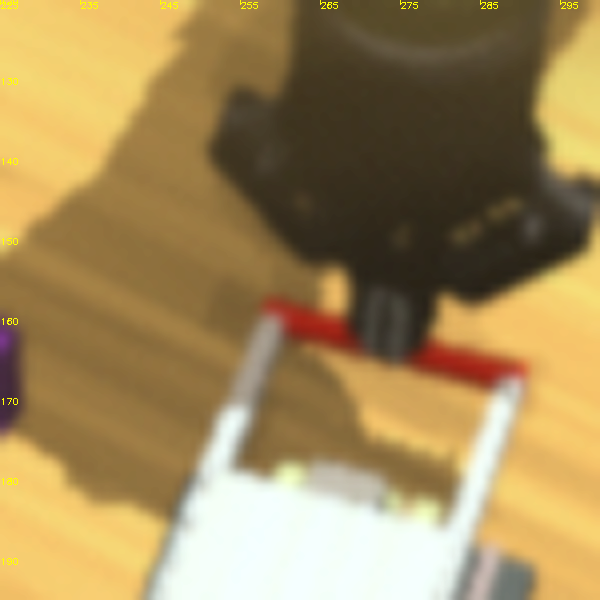

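>>> move_arm(
  commands=[
    [[0,0,-0.015],[0,0,0],-1],
    [[0,0,0],[0,0,0],-1],
  ],
)

```text
clock: 27.9
tcp_pos: [0.4586, 0.007, 0.0595]
orientation: [0.0, 0.993, 0.121, -0.0]
wrist_force: [-2.7, 0.2, 6.7]
finger_gap: 0.0001
```

>>> move_arm(
  commands=[
    [[0,0,-0.015],[0,0,0],-1],
    [[0,0,0],[0,0,0],-1],
  ],
)

```text
clock: 28.1
tcp_pos: [0.4587, 0.007, 0.059]
orientation: [0.0, 0.993, 0.121, -0.0]
wrist_force: [-2.9, -0.6, 7.5]
finger_gap: -0.0001
```

>>> move_arm(
  commands=[
    [[0,0,-0.015],[0,0,0],-1],
    [[0,0,0],[0,0,0],-1],
  ],
)

```text
clock: 28.3
tcp_pos: [0.4587, 0.007, 0.0585]
orientation: [0.0, 0.993, 0.121, -0.0]
wrist_force: [-3.0, -0.2, 9.5]
finger_gap: 0.0001
```

>>> move_arm(
  commands=[
    [[0,0,-0.01],[0,0,0],-1],
    [[0,0,0],[0,0,0],-1],
    [[0,0,0],[0,0,0],-1],
  ],
)

```text
clock: 28.6
tcp_pos: [0.4587, 0.007, 0.0582]
orientation: [0.0, 0.993, 0.121, -0.0]
wrist_force: [-3.5, -0.0, 10.7]
finger_gap: -0.0001
```

```bash
python3 snap.py 22; python3 - <<'E'
from h import *
d=load("scene22")
crop(d,225,120,75,75,8,"pics/e22.png")
for th in(-.02,0,.02,.04):print(th,proj(d,fr(.545,.0285,.245,[[.085-.175*np.cos(th),v,.078+.175*np.sin(th)] for v in(-.045,.045)])).round(1).tolist())
E
```

```text
28.7 [0.45865597 0.00698993 0.05814497] [-1.59630125e-01  1.99935008e-01 -5.00765416e-01  8.70376905e-01
 -6.04538941e-04  2.73865940e+00] [-2.97101605 -0.89923948 10.34435989] [-0.07563602  0.77344491  0.00607171]
-0.02 [[257.9, 159.0], [290.4, 167.5]]
0 [[257.9, 158.2], [290.5, 166.7]]
0.02 [[257.9, 157.4], [290.6, 165.9]]
0.04 [[258.0, 156.6], [290.7, 165.2]]
```

View pics/e22.png

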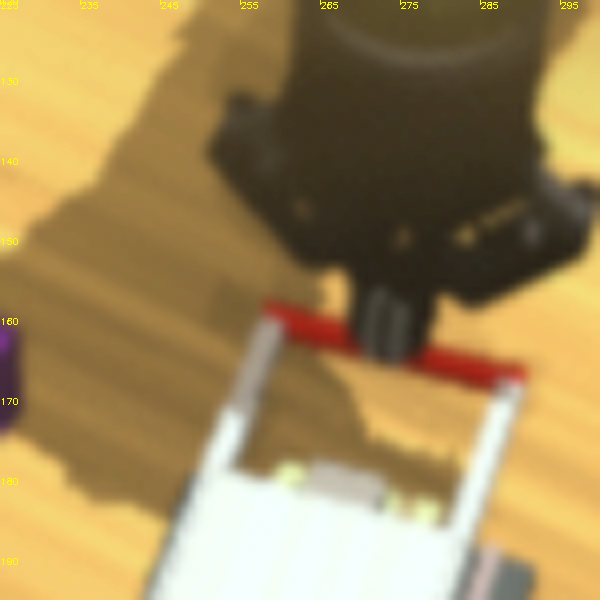

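>>> move_arm(
  commands=[
    [[0,0,0.05],[0,0,0],-1],
    [[0,0,0.3],[0,0,0],-1],
    [[-0.2,0,1],[0,0,0],-1],
    [[-0.3,-0.9,0.6],[0,0,0],-1],
    [[-0.3,-0.9,0.6],[0,0,0],-1],
  ],
)

```text
clock: 29.2
tcp_pos: [0.4268, -0.0649, 0.1605]
orientation: [0.0, 0.992, 0.123, 0.0]
wrist_force: [0.6, -0.5, 0.1]
finger_gap: 0.0001
```

>>> move_arm(
  commands=[
    [[-0.3,-0.9,0.6],[0,0,0],-1],
    [[-0.2,-0.9,0.6],[0,0,0],-1],
    [[-0.2,-0.9,0],[0,0,0],-1],
    [[0,-0.9,0],[0,0,0],-1],
    [[0,0,0],[0,0,0],-1],
  ],
)

```text
clock: 29.7
tcp_pos: [0.3993, -0.2128, 0.2074]
orientation: [0.001, 0.993, 0.119, 0.0]
wrist_force: [-0.5, 0.7, -0.0]
finger_gap: -0.0002
```

```bash
python3 snap.py 23; python3 - <<'E'
from h import *
d=load("scene23")
crop(d,210,130,90,110,6,"pics/e23.png")
crop(load("top23"),190,120,90,110,6,"pics/f23.png")
for n in("scene","top"): cv2.imwrite(f"pics/{n}23.png",load(n+"23")["frame"][:,:,::-1])
for n in("scene23","top23"):
  d=load(n)
  for th in(0,.025,.05):print(th,proj(d,fr(.545,.0285,.245,[[.085-.175*np.cos(th),v,.078+.175*np.sin(th)] for v in(-.045,.045)])).round(1).tolist())
E
```

```text
29.8 [ 0.39858949 -0.20919442  0.2069968 ] [-6.62228116e-01  7.43779593e-02 -2.59260406e-01  1.23865412e+00
  3.33571288e-04  2.23804785e+00] [ 0.37683323 -0.95998457  0.85166261] [-0.04271543  0.00529492 -0.02965578]
0 [[257.9, 158.2], [290.5, 166.7]]
0.025 [[257.9, 157.2], [290.6, 165.7]]
0.05 [[258.0, 156.2], [290.7, 164.8]]
0 [[257.1, 227.1], [223.8, 235.6]]
0.025 [[257.1, 226.9], [223.7, 235.5]]
0.05 [[257.1, 226.7], [223.5, 235.2]]
```

View pics/e23.png

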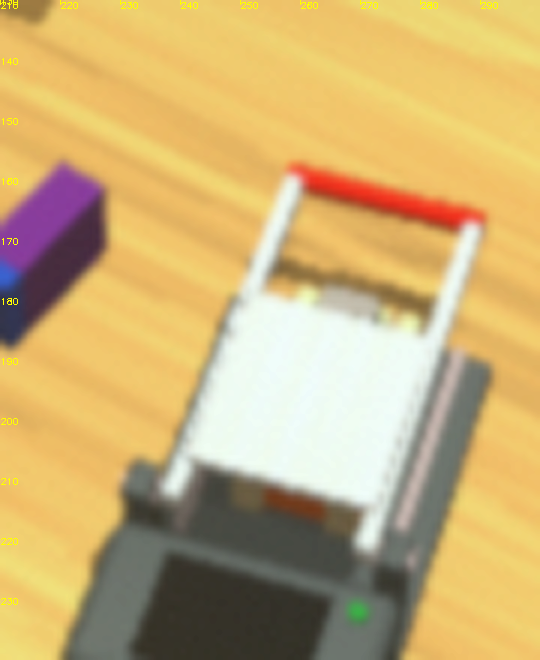

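View pics/f23.png

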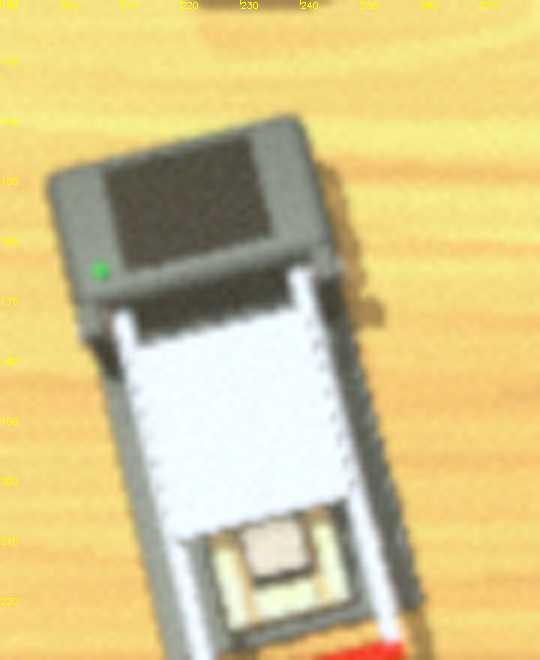

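View pics/top23.png

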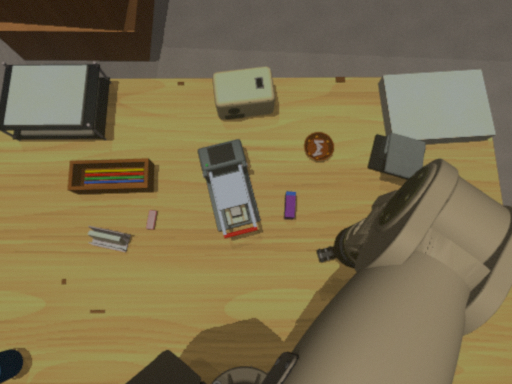

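```bash
python3 - <<'E'
from h import *
for k in(20,21,22,23):
    f=load(f"scene{k}")["frame"].astype(float); r=[]
    for c0,c1 in((260,266),(282,288)):
        s=f[140:180,c0:c1]; w=np.clip(s[...,0]-1.6*np.maximum(s[...,1],s[...,2]),0,None)/(s[...,0]+20)
        r.append((w.sum(1)*np.arange(140,180)).sum()/w.sum())
    print(k,np.round(r,2))
d=load("scene23")
for th in(-.01,0,.01,.02,.03):
    p=proj(d,fr(.545,.0285,.245,[[.085-.175*np.cos(th),v,.078+.175*np.sin(th)] for v in(-.045,.045)]))
    print(th,[round(float(np.interp(c,p[:,0],p[:,1])),2) for c in(262.5,284.5)])
E
```

```text
20 [153.59 159.33]
21 [159.93 165.52]
22 [160.38 165.92]
23 [159.91 165.34]
-0.01 [159.77, 165.55]
0 [159.36, 165.13]
0.01 [158.96, 164.73]
0.02 [158.56, 164.32]
0.03 [158.16, 163.93]
```

```bash
python3 -c "
from workcell import job,env
print(env.get_state()['wrist_force']);print(job.hand_in())"
```

```text
[ 0.37683323 -0.95998457  0.85166261]
the job is handed in; nothing more can be done
None
```

The cartridge is in the cradle, upright with its blue end to the hinge. The clamp is shut on it, and I handed the job in at about 30 s with no verdict reported.

**Loading:** I felt for the orange stop and met it at about 3 N. The face was roughly 6–8 mm on the -x side of its middle setting. I backed off about 1.5 mm and let the cartridge down between the walls, with up to about 3.5 N from the side lead-in. The picture afterwards matched a cartridge standing on the free floor.

**Clamp:** I swung it by the red bar with the fingers around it, then pressed from above with closed fingertips until the force climbed to about 10.5 N.

**Last checks, with the arm clear:**
- The bar's position puts the clamp at about -0.01 to +0.01 rad, so shut.
- The cartridge end shows centred in the pocket.
- I saw no bystander moved in the part of the top picture not hidden by the arm. The eraser on the cartridge's side was hidden, so I could not check it.
- I did not measure the cartridge's height after pressing. That it is home is inferred from the clamp angle and the force climb.

**What went wrong on the way:**
- The fingertips sat about 35 to 40 mm higher than the reported TCP height implied. My first grasp closed on nothing above the cartridge, and I corrected it from the pictures.
- My first presses slipped past the bar on either side. I lifted, turned the gripper a quarter turn and pressed again.

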